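Fit and clip the idler pulleys, stow the spare clip and stack the empty tote

TASK

Slide each pulley, hub up, right down onto an axle of the carriage and lock it there with a spring clip (orange grip) pressed from the side fully home into that axle's groove. Lay any clip left over in the green washer tote, and stack the empty blue tote on the green one, turned end for end so that it sits square on the lugs instead of nesting. Leave the other things on the bench where they are.

Things in the scene. Friction and masses are not known exactly. Their poses are not given: they have to be found in the camera images.
- carriage: fixed fixture: aluminium base 110 (x) x 300 (y) mm, grey carriage plate and three upright steel axles in a row along its y, 100 mm apart, z up, origin at the centre of the underside. Two low red-handled clamps, top 50 mm above the bench, on the +x side between the axles; the -x side (towards the robot) is free
- axle0_seat (a point): on the axis of axle 0, on the washer face (24 mm above the bench) where a pulley's underside rests; the axle is 30 mm in diameter, its top 87.5 mm above the bench, the last 6 mm tapering to 20 mm
- axle0_groove (a point): on the axis of axle 0, at mid-height (70 mm above the bench) of its groove, which is 11 mm high and 23 mm in diameter at the root; axes as the carriage's
- axle1_seat (a point): on the axis of axle 1, on the washer face (24 mm above the bench) where a pulley's underside rests; the axle is 30 mm in diameter, its top 87.5 mm above the bench, the last 6 mm tapering to 20 mm
- axle1_groove (a point): on the axis of axle 1, at mid-height (70 mm above the bench) of its groove, which is 11 mm high and 23 mm in diameter at the root; axes as the carriage's
- axle2_seat (a point): on the axis of axle 2, on the washer face (24 mm above the bench) where a pulley's underside rests; the axle is 30 mm in diameter, its top 87.5 mm above the bench, the last 6 mm tapering to 20 mm
- axle2_groove (a point): on the axis of axle 2, at mid-height (70 mm above the bench) of its groove, which is 11 mm high and 23 mm in diameter at the root; axes as the carriage's
- pulley0: idler pulley lying hub up (may be absent): black and grey rim 72 mm across, 22 mm high, above it a white hub 48 mm across up to 40 mm from the underside, bore 33 mm right through, 110 g. Origin at the centre of the underside, z up through the hub. On an axle its hub top lies 0.5 mm below the groove
- pulley1: idler pulley lying hub up (may be absent): black and grey rim 72 mm across, 22 mm high, above it a white hub 48 mm across up to 40 mm from the underside, bore 33 mm right through, 110 g. Origin at the centre of the underside, z up through the hub. On an axle its hub top lies 0.5 mm below the groove
- pulley2: idler pulley lying hub up (may be absent): black and grey rim 72 mm across, 22 mm high, above it a white hub 48 mm across up to 40 mm from the underside, bore 33 mm right through, 110 g. Origin at the centre of the underside, z up through the hub. On an axle its hub top lies 0.5 mm below the groove
- clip0: steel spring clip, 6 mm thick. Origin: seat centre, underside; z up. Two springy arms, 39 mm across, reach 13.5 mm to +x, mouth 18 mm. Orange thumb block 20 x 20 mm centred at x = -41, 34 mm high from the underside: grip across y from above. Pushed level along +x the arms snap round a groove (about 8 N); home when the origin is on the axis, then stiff
- clip1: steel spring clip, 6 mm thick. Origin: seat centre, underside; z up. Two springy arms, 39 mm across, reach 13.5 mm to +x, mouth 18 mm. Orange thumb block 20 x 20 mm centred at x = -41, 34 mm high from the underside: grip across y from above. Pushed level along +x the arms snap round a groove (about 8 N); home when the origin is on the axis, then stiff
- clip2: steel spring clip, 6 mm thick. Origin: seat centre, underside; z up. Two springy arms, 39 mm across, reach 13.5 mm to +x, mouth 18 mm. Orange thumb block 20 x 20 mm centred at x = -41, 34 mm high from the underside: grip across y from above. Pushed level along +x the arms snap round a groove (about 8 N); home when the origin is on the axis, then stiff
- full_tote: green stack-nest tote 170 x 116 x 76 mm high; origin at the centre of the underside, x lengthwise to the label end (yellow strip), z up. Rim 9 mm thick, 16 mm deep, outer faces x = +-85, y = +-58. Washers inside up to 10 mm; 0.9 kg. Lugs 9 mm below the rim top: put on the same way round another tote slips past them, turned end for end it rests on them, 67 mm above this underside
- full_tote_label (a point): top of the rim in the middle of the green tote's label end
- empty_tote: blue, empty stack-nest tote 170 x 116 x 76 mm high; origin at the centre of the underside, x lengthwise to the label end (yellow strip), z up. Rim 9 mm thick, 16 mm deep, outer faces x = +-85, y = +-58. 0.17 kg; can be pinched by the rim in the middle of a long side. Underside narrows to 146 x 92 mm, so it drops between the rims of the tote below with 3 mm play each way
- empty_tote_label (a point): top of the rim in the middle of the blue tote's label end
- bottle: white squeeze bottle with red cap, 48 mm across, 130 tall; bystander, origin at centre of underside
- jar: amber jar with grey lid, 60 mm across, 60 tall; bystander, origin at centre of underside
- tape: yellow roll of tape lying flat, 90 mm across, 25 tall; bystander, origin at centre of underside
- screwdriver: screwdriver lying behind the carriage; bystander
- wrench: wrench lying near the robot; bystander
- marker: black marker pen with green cap, 120 mm long; bystander
- caliper: steel and grey caliper, 160 mm long; bystander
Mind the look-alikes: they are no part of the job. Leave any red look-alike of the clip2 alone.

How it is judged (in metres and radians):
At the end, for the whole second after the job is handed in: Each pulley down on an axle (4 mm of axis, 3 mm of seat, upright), a clip home in its groove (3.5 mm of axis, level within 0.2 rad); no clip on a bare axle, other clips in the green tote; blue tote on its lugs (67 +-4 mm up, centred 7 mm, square 0.1 rad), labels at opposite ends; at rest (((horizontal distance between pulley0 and axle0_seat below 0.004 m and z of pulley0 in the frame of axle0_seat between -0.003 and 0.003 m and angle between pulley0's own z axis and vertical below 0.06 rad) or (horizontal distance between pulley0 and axle1_seat below 0.004 m and z of pulley0 in the frame of axle1_seat between -0.003 and 0.003 m and angle between pulley0's own z axis and vertical below 0.06 rad) or (horizontal distance between pulley0 and axle2_seat below 0.004 m and z of pulley0 in the frame of axle2_seat between -0.003 and 0.003 m and angle between pulley0's own z axis and vertical below 0.06 rad)) and ((horizontal distance between pulley1 and axle0_seat below 0.004 m and z of pulley1 in the frame of axle0_seat between -0.003 and 0.003 m and angle between pulley1's own z axis and vertical below 0.06 rad) or (horizontal distance between pulley1 and axle1_seat below 0.004 m and z of pulley1 in the frame of axle1_seat between -0.003 and 0.003 m and angle between pulley1's own z axis and vertical below 0.06 rad) or (horizontal distance between pulley1 and axle2_seat below 0.004 m and z of pulley1 in the frame of axle2_seat between -0.003 and 0.003 m and angle between pulley1's own z axis and vertical below 0.06 rad)) and ((horizontal distance between pulley2 and axle0_seat below 0.004 m and z of pulley2 in the frame of axle0_seat between -0.003 and 0.003 m and angle between pulley2's own z axis and vertical below 0.06 rad) or (horizontal distance between pulley2 and axle1_seat below 0.004 m and z of pulley2 in the frame of axle1_seat between -0.003 and 0.003 m and angle between pulley2's own z axis and vertical below 0.06 rad) or (horizontal distance between pulley2 and axle2_seat below 0.004 m and z of pulley2 in the frame of axle2_seat between -0.003 and 0.003 m and angle between pulley2's own z axis and vertical below 0.06 rad)) and (horizontal distance between each of pulley0, pulley1, pulley2 and axle0_seat above 0.02 m or (horizontal distance between clip0 and axle0_groove below 0.0035 m and z of clip0 in the frame of axle0_groove between -0.008 and 0.003 m and angle between clip0's own z axis and vertical below 0.2 rad) or (horizontal distance between clip1 and axle0_groove below 0.0035 m and z of clip1 in the frame of axle0_groove between -0.008 and 0.003 m and angle between clip1's own z axis and vertical below 0.2 rad) or (horizontal distance between clip2 and axle0_groove below 0.0035 m and z of clip2 in the frame of axle0_groove between -0.008 and 0.003 m and angle between clip2's own z axis and vertical below 0.2 rad)) and (not (horizontal distance between each of pulley0, pulley1, pulley2 and axle0_seat above 0.02 m) or horizontal distance between each of clip0, clip1, clip2 and axle0_groove above 0.02 m) and (horizontal distance between each of pulley0, pulley1, pulley2 and axle1_seat above 0.02 m or (horizontal distance between clip0 and axle1_groove below 0.0035 m and z of clip0 in the frame of axle1_groove between -0.008 and 0.003 m and angle between clip0's own z axis and vertical below 0.2 rad) or (horizontal distance between clip1 and axle1_groove below 0.0035 m and z of clip1 in the frame of axle1_groove between -0.008 and 0.003 m and angle between clip1's own z axis and vertical below 0.2 rad) or (horizontal distance between clip2 and axle1_groove below 0.0035 m and z of clip2 in the frame of axle1_groove between -0.008 and 0.003 m and angle between clip2's own z axis and vertical below 0.2 rad)) and (not (horizontal distance between each of pulley0, pulley1, pulley2 and axle1_seat above 0.02 m) or horizontal distance between each of clip0, clip1, clip2 and axle1_groove above 0.02 m) and (horizontal distance between each of pulley0, pulley1, pulley2 and axle2_seat above 0.02 m or (horizontal distance between clip0 and axle2_groove below 0.0035 m and z of clip0 in the frame of axle2_groove between -0.008 and 0.003 m and angle between clip0's own z axis and vertical below 0.2 rad) or (horizontal distance between clip1 and axle2_groove below 0.0035 m and z of clip1 in the frame of axle2_groove between -0.008 and 0.003 m and angle between clip1's own z axis and vertical below 0.2 rad) or (horizontal distance between clip2 and axle2_groove below 0.0035 m and z of clip2 in the frame of axle2_groove between -0.008 and 0.003 m and angle between clip2's own z axis and vertical below 0.2 rad)) and (not (horizontal distance between each of pulley0, pulley1, pulley2 and axle2_seat above 0.02 m) or horizontal distance between each of clip0, clip1, clip2 and axle2_groove above 0.02 m) and ((x of clip0 in the frame of full_tote between -0.075 and 0.075 m and y of clip0 in the frame of full_tote between -0.048 and 0.048 m and z of clip0 in the frame of full_tote between 0 and 0.062 m) or horizontal distance between clip0 and axle0_groove below 0.02 m or horizontal distance between clip0 and axle1_groove below 0.02 m or horizontal distance between clip0 and axle2_groove below 0.02 m) and ((x of clip1 in the frame of full_tote between -0.075 and 0.075 m and y of clip1 in the frame of full_tote between -0.048 and 0.048 m and z of clip1 in the frame of full_tote between 0 and 0.062 m) or horizontal distance between clip1 and axle0_groove below 0.02 m or horizontal distance between clip1 and axle1_groove below 0.02 m or horizontal distance between clip1 and axle2_groove below 0.02 m) and ((x of clip2 in the frame of full_tote between -0.075 and 0.075 m and y of clip2 in the frame of full_tote between -0.048 and 0.048 m and z of clip2 in the frame of full_tote between 0 and 0.062 m) or horizontal distance between clip2 and axle0_groove below 0.02 m or horizontal distance between clip2 and axle1_groove below 0.02 m or horizontal distance between clip2 and axle2_groove below 0.02 m) and x of empty_tote in the frame of full_tote between -0.007 and 0.007 m and y of empty_tote in the frame of full_tote between -0.007 and 0.007 m and z of empty_tote in the frame of full_tote between 0.063 and 0.071 m and x of empty_tote_label in the frame of full_tote below -0.07 m and angle between the x axis of empty_tote and the x axis of full_tote, either way round below 0.1 rad and angle between each of empty_tote, full_tote's own z axis and vertical below 0.05 rad and height (world z) of full_tote below 0.01 m and linear speed of each of empty_tote, pulley0, pulley1, pulley2, clip0, clip1, clip2 below 0.03 m/s); the robot touches nothing.
It fails at once if a bystander on the bench is pushed more than 5 cm or knocked over (distance of any of bottle, jar, tape, screwdriver, wrench, marker, caliper from where it was at the start of the episode above 0.05 m or angle between any of bottle, jar, tape, screwdriver, wrench, marker, caliper's own z axis and vertical above 0.7 rad).
Of pulley0, pulley1, pulley2 only 2 to 3 are there at a start; the rules pass over those that are not, and their reading is None.
At some moment in a run one of pulley0, pulley1, pulley2, clip0, clip1, clip2 may be knocked a few centimetres aside while the robot is not near it.
It also fails if it takes over 208 s, if anything falls off the work surface, if the arm or the gripper's body presses on something with over 40 N, if the wrist force passes 120 N, or if a joint passes its speed limit or range.

ROBOT

A 6-joint arm with a two-finger parallel gripper is mounted at the origin on the work surface. World frame = base frame: x ahead of the robot, y to its left, z up, the work surface at z = 0. Lengths are in mm, angles in rad, forces in N, time in s.
With the tool pointing down it reaches from about 300 to 950 mm from the base axis. Payload 3.1 kg.
Tool frame: the origin (TCP) lies at the very end of the fingers, on their centre line; the grasp point (between the pads) lies 19 mm behind it; z points along the fingers, y is the direction in which the jaws open and shut (so a half turn about z gives the same grasp; the last joint's range is limited). The gripper opens to 85 mm and grips with 20 to 120 N. Pads are 22 mm wide; open, the fingers measure 114 mm over their backs; the gripper's body (76 mm by 85 mm) begins 54 mm behind the grasp point. The pads swing forward as they close: fully open they stand 13 mm farther back than shut.
Start: joints at [1.236, 0.308, 1.634, -0, 1.2, -0.07], TCP at [163.599, 603.214, 231.272] pointing down, gripper open.
Joint ranges: [-3.06, 3.06], [-0.79, 1.96], [0.05, 2.63], [-1.19, 4.34], [0.05, 2.64], [-2.94, 2.94]. Speed limits (rad/s): [2.79, 2.79, 3.14, 3.14, 3.14, 3.14].

INTERFACE

Orientations are given as [roll, pitch, yaw] about the fixed x, y, z axes, in that order (R = Rz(yaw) Ry(pitch) Rx(roll)).
In Python, from bench import r, viewer, ticket gives the robot as it stands. The module is installed in compiled form; this text tells all that it offers.
- The arm moves only by the tool send_rows, never from a script. Its argument "commands" is a list of rows, each an object of numbers: "x", "y", "z": the shift along the world's x, y, z in mm; "ax", "ay", "az": the turn, a rotation vector about the world's x, y, z in degrees; "gripper": the closure, from -1 (fully open) to 1 (shut). A call has 1 to 12 rows; each row is the pose to reach, as a shift and turn from the pose commanded when the call began; what a row does not reach only later rows make up. A row lasts 1/8 s, in which the tool goes at most 62.5 mm and 10.7 degrees, less where a joint would pass 70% of its speed; a pose out of reach is approached as far as the arm can. A call with a gripper value outside its range is refused whole. The fingers move at their own pace and stop on an object; the grip force is fixed at half the most. Time passes only in rows, so rows that repeat a pose let the fingers close. It gives the time, the measured TCP pose, the force and the opening at its end, in the units of the state.
- r.get_state(): the state, without advancing time (a new reading comes with each control period).
- viewer.capture(name): name is "scene" or "top"; returns a dict with "pixels" (400x640x3 uint8, red, green, blue), "camera_matrix" (3x3 intrinsics, pixels), "k1" (the pictures are not rectified: a ray, as slopes to the right and down, at radius r is drawn at 1 + k1 r^2 times it, then the intrinsics apply), "extrinsics" (4x4, takes a point from camera to world coordinates). Camera axes: x right, y down, z forward; pixel columns grow to the right and rows downward; lengths in mm; the calibration is good to about 2 mm. A picture is of the moment at which its call begins. There is no depth.
- ticket.job_done(): hands the job in, once; it reports no verdict.
The state is a dict: "time": time; "joint_positions": joint angles; "qvel": joint speeds; "joint_efforts": joint torques, N m; "tcp_pos": TCP position; "orientation": TCP orientation; "force": force on the tool from outside, world axes, zero at the start; "ft_torque": the same for the moment, N m; "gripper_width": finger opening in mm.
Only numpy, scipy, OpenCV 4.12 (cv2) and the standard library are available. Lean on these libraries where they do the work, as an engineer would, in place of code of your own. Each camera call takes 0.05 s, during which the arm holds its last target.

## Working session

There is one attempt and no reset: what is moved stays moved. The work goes in short steps, Python scripts to look and compute and a tool call to move; the robot and the scene stay as the last step left them, time stands still between calls to the robot, and variables do not carry over. Pictures are saved under pics/ and viewed, and the job is handed in when it is done.

Besides the shell and the picture viewer there is one more tool, called after "Emit:" by a JSON object that holds its "name" and its "arguments", one argument or row to a line. send_rows: Moves the arm, as the interface text tells. Its arguments: {"type":"object","properties":{"commands":{"type":"array"}},"required":["commands"]}

```bash
mkdir -p pics; ls
python3 - <<'E'
from bench import r, viewer, ticket
import cv2
print(r.get_state())
for n in("scene","top"):
    c=viewer.capture(n); cv2.imwrite(f"pics/{n}0.png",c["pixels"][:,:,::-1]); print(n,c["camera_matrix"],c["k1"],c["extrinsics"])
E
```

```text
pics
{'time': 0.0, 'joint_positions': array([ 1.23629492e+00,  3.09020479e-01,  1.63522024e+00,  7.33731992e-06,
        1.19968530e+00, -6.96807852e-02]), 'qvel': array([ 0.00125458,  0.00098407, -0.00022027,  0.00020715, -0.00068467,
        0.00170605]), 'joint_efforts': array([-1.24857394e-05, -4.15238607e+01, -2.76670665e+01, -1.24991939e-04,
        9.95820476e-03,  4.46367935e-06]), 'tcp_pos': array([163.32271789, 602.41739821, 230.02139045]), 'orientation': array([-3.13926542e+00, -1.69274302e-04,  2.87676916e+00]), 'force': array([ 0.00371713,  0.23868365, -0.12910682]), 'ft_torque': array([ 0.02865854,  0.03908651, -0.05691985]), 'gripper_width': 85.65265478593867}
scene [[456.66534861   0.         320.15139737]
 [  0.         456.66534861 203.32789077]
 [  0.           0.           1.        ]] 0.004901387487670439 [[ 1.48963441e-01  8.26951933e-01 -5.42181145e-01  1.17172966e+03]
 [ 9.88831436e-01 -1.21956569e-01  8.56678866e-02 -7.16192391e+01]
 [ 4.72067207e-03 -5.48887143e-01 -8.35883137e-01  1.04325613e+03]
 [ 0.00000000e+00  0.00000000e+00  0.00000000e+00  1.00000000e+00]]
top [[419.23200316   0.         317.78582584]
 [  0.         419.23200316 198.6286527 ]
 [  0.           0.           1.        ]] -0.049124918905143575 [[-1.56367060e-02 -9.96792493e-01  7.84870627e-02  4.86742662e+02]
 [-9.99580026e-01  1.36684153e-02 -2.55528131e-02  3.58328519e+01]
 [ 2.43980586e-02 -7.88536620e-02 -9.96587595e-01  1.16674642e+03]
 [ 0.00000000e+00  0.00000000e+00  0.00000000e+00  1.00000000e+00]]
```

View pics/scene0.png

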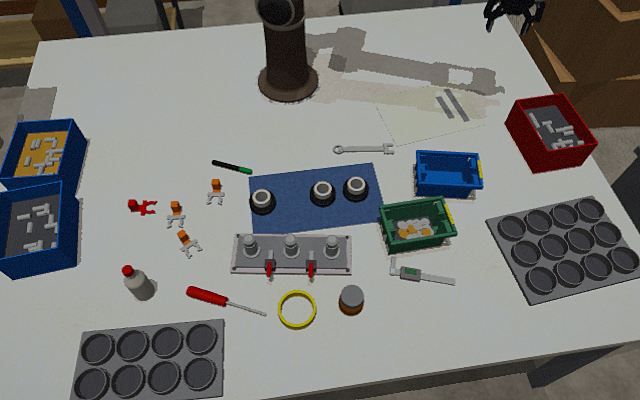

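View pics/top0.png

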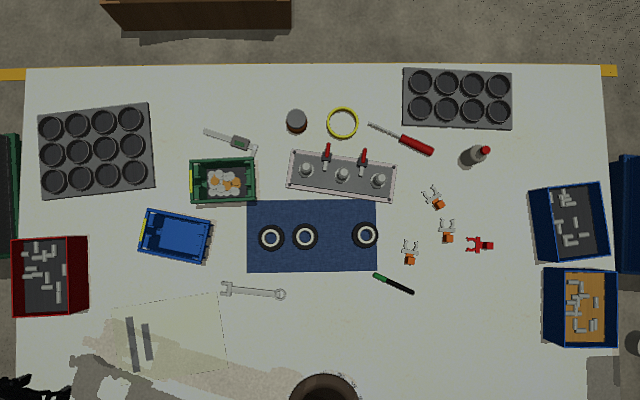

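```bash
cat > h.py <<'E'
from bench import r, viewer, ticket
import cv2, numpy as np
def cap(n): 
    c=viewer.capture(n); c["bgr"]=c["pixels"][:,:,::-1].copy(); c["hsv"]=cv2.cvtColor(c["bgr"],cv2.COLOR_BGR2HSV); return c
def ray(c,u,v):
    K=c["camera_matrix"]; d=np.array([(u-K[0,2])/K[0,0],(v-K[1,2])/K[1,1]]); s=d.copy()
    for _ in range(20): s=d/(1+c["k1"]*(s@s))
    E=np.array(c["extrinsics"]); w=E[:3,:3]@np.array([s[0],s[1],1]); return E[:3,3],w
def plane(c,u,v,z):
    o,w=ray(c,u,v); return o+w*(z-o[2])/w[2]
def tri(c1,p1,c2,p2):
    o1,w1=ray(c1,*p1); o2,w2=ray(c2,*p2)
    t=np.linalg.lstsq(np.c_[w1,-w2],o2-o1,rcond=None)[0]
    a=o1+w1*t[0]; b=o2+w2*t[1]; return (a+b)/2,np.linalg.norm(a-b)
def proj(c,P):
    E=np.array(c["extrinsics"]); q=E[:3,:3].T@(np.asarray(P,float)-E[:3,3]); s=q[:2]/q[2]; s=s*(1+c["k1"]*(s@s))
    K=c["camera_matrix"]; return np.array([s[0]*K[0,0]+K[0,2],s[1]*K[1,1]+K[1,2]])
def blobs(mask,amin=8,box=None):
    m=mask.astype(np.uint8)
    if box is not None:
        z=np.zeros_like(m); x0,y0,x1,y1=box; z[y0:y1,x0:x1]=m[y0:y1,x0:x1]; m=z
    n,l,s,ce=cv2.connectedComponentsWithStats(m)
    return [(tuple(np.round(ce[i],2)),int(s[i,4]),tuple(s[i,:4].tolist())) for i in range(1,n) if s[i,4]>=amin],l
def crop(c,box,k,name):
    x0,y0,x1,y1=box; cv2.imwrite("pics/"+name,cv2.resize(c["bgr"][y0:y1,x0:x1],None,fx=k,fy=k,interpolation=cv2.INTER_CUBIC))
E
python3 - <<'E'
from h import *
t=cap("top"); s=cap("scene")
crop(t,(380,170,510,270),6,"t1.png"); crop(t,(240,140,400,260),5,"t2.png"); crop(s,(120,150,260,265),5,"s1.png"); crop(s,(225,160,390,280),4,"s2.png")
crop(t,(130,145,270,270),4,"t3.png");crop(s,(370,140,490,260),5,"s3.png")
for n,c in(("t",t),("s",s)):
    H,S,V=cv2.split(c["hsv"])
    print(n,"orange",blobs((H>4)&(H<18)&(S>140)&(V>120),8)[0])
    print(n,"yellow",blobs((H>22)&(H<34)&(S>140)&(V>120),8)[0])
E
```

```text
t orange [((np.float64(434.93), np.float64(200.27)), 15, (432, 198, 6, 5)), ((np.float64(440.68), np.float64(204.02)), 41, (437, 200, 8, 9)), ((np.float64(448.6), np.float64(236.5)), 60, (444, 232, 9, 10)), ((np.float64(410.45), np.float64(258.84)), 62, (406, 253, 9, 12))]
t yellow [((np.float64(614.24), np.float64(70.82)), 34, (611, 65, 6, 11)), ((np.float64(342.65), np.float64(121.9)), 167, (327, 107, 32, 31)), ((np.float64(190.18), np.float64(179.86)), 57, (189, 170, 3, 23)), ((np.float64(142.29), np.float64(229.44)), 63, (139, 219, 8, 22))]
s orange [((np.float64(602.12), np.float64(1.25)), 8, (600, 0, 5, 4)), ((np.float64(617.92), np.float64(14.27)), 66, (605, 5, 24, 16)), ((np.float64(633.6), np.float64(16.0)), 20, (630, 14, 9, 5)), ((np.float64(546.75), np.float64(51.62)), 8, (545, 50, 4, 4)), ((np.float64(553.92), np.float64(64.23)), 39, (549, 58, 10, 14)), ((np.float64(561.28), np.float64(74.84)), 43, (556, 69, 11, 13)), ((np.float64(567.67), np.float64(79.67)), 9, (565, 79, 7, 2)), ((np.float64(215.0), np.float64(181.5)), 40, (212, 179, 7, 6)), ((np.float64(215.68), np.float64(190.77)), 22, (213, 189, 7, 4)), ((np.float64(174.0), np.float64(203.55)), 40, (171, 201, 7, 6)), ((np.float64(176.35), np.float64(212.87)), 23, (173, 211, 8, 4)), ((np.float64(181.26), np.float64(233.32)), 47, (177, 230, 10, 8)), ((np.float64(186.52), np.float64(241.74)), 23, (183, 239, 8, 6))]
s yellow [((np.float64(479.56), np.float64(169.02)), 41, (478, 160, 5, 18)), ((np.float64(448.59), np.float64(213.53)), 51, (444, 204, 10, 20)), ((np.float64(296.21), np.float64(308.44)), 300, (278, 290, 38, 37))]
```

View pics/t1.png

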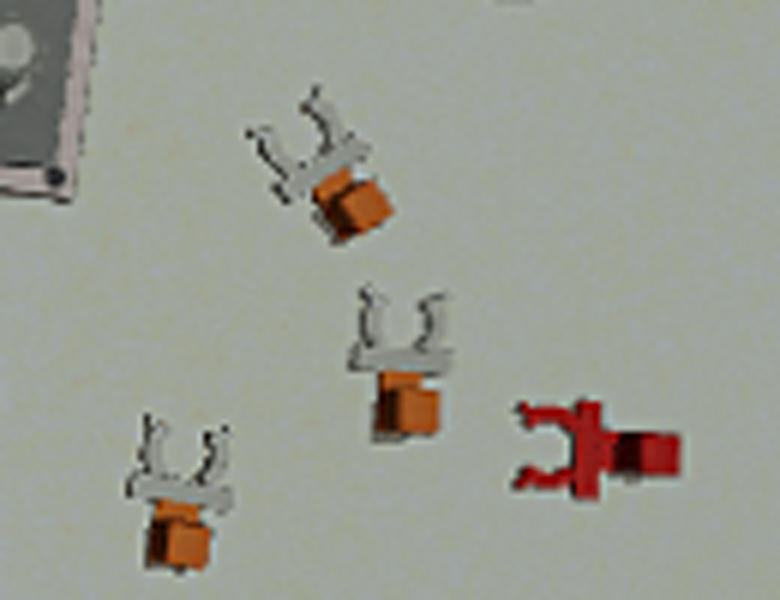

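View pics/t2.png

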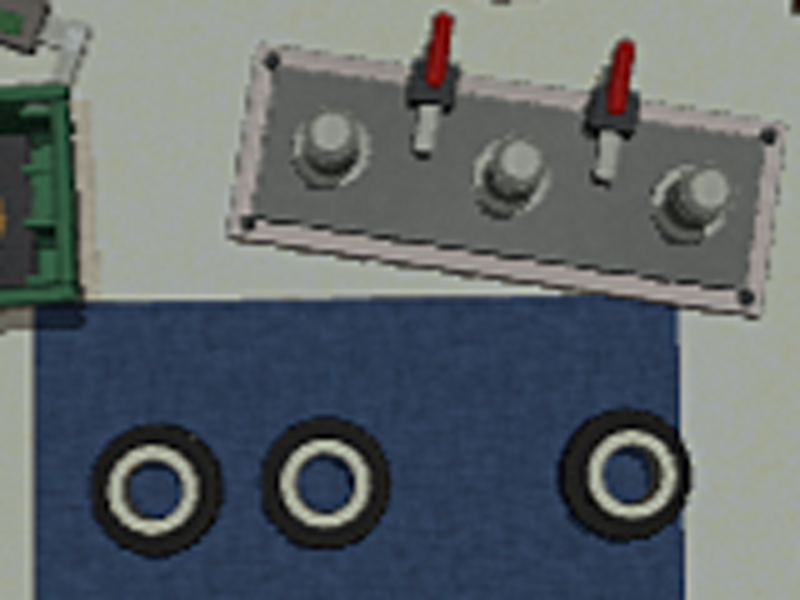

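View pics/s1.png

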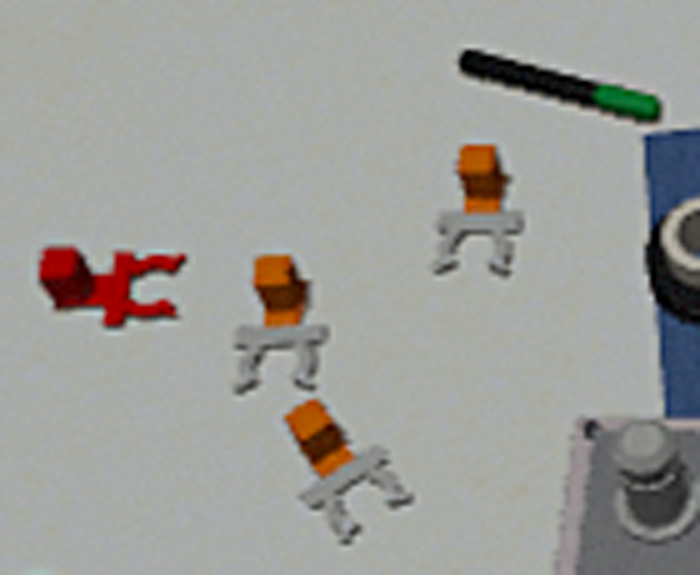

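View pics/s2.png

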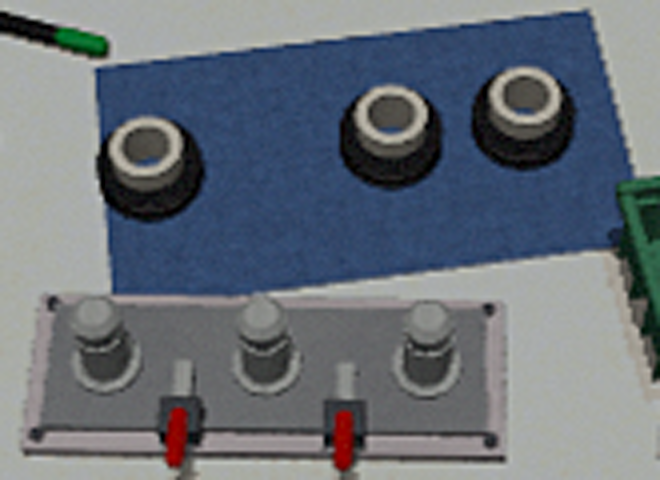

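View pics/t3.png

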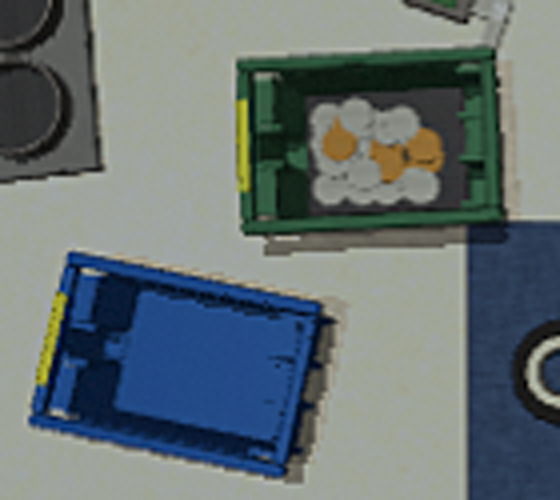

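View pics/s3.png

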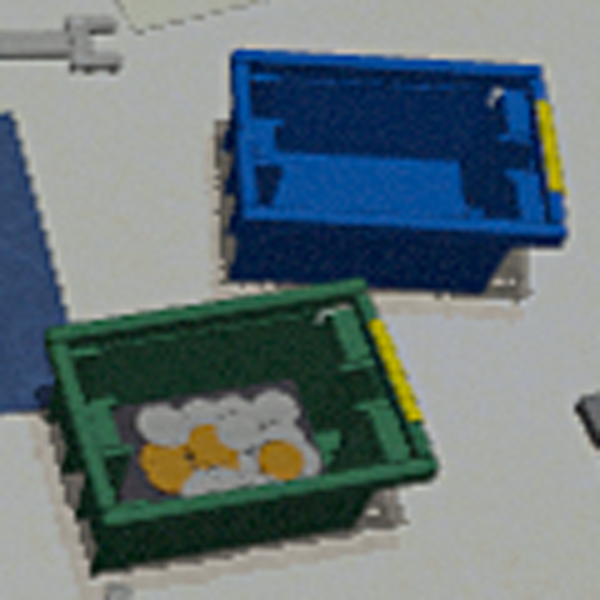

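```bash
cat > meas.py <<'E'
from h import *
def match(T,S,c1,c2,zexp,ztol=12,gap=8):
    out=[]
    for a in T:
        best=None
        for b in S:
            P,g=tri(c1,a[0],c2,b[0])
            if g<gap and abs(P[2]-zexp)<ztol and (best is None or g<best[1]): best=(P,g,a,b)
        if best: out.append(best)
    return out
def topmask(c,kind):
    H,S,V=cv2.split(c["hsv"])
    if kind=="oclip": return (H>4)&(H<18)&(S>140)&(V>150)
    if kind=="hub": return (V>165)&(S<60)
if __name__=="__main__":
    t=cap("top"); s=cap("scene")
    for c in(t,s):
        H,S,V=cv2.split(c["hsv"])
        print([ (V[int(v),int(u)],H[int(v),int(u)],S[int(v),int(u)]) for u,v in ([(411,261),(443,204),(449,238),(343,171),(306,168),(382,179),(273,250),(280,237)] if c is t else [(215,181),(174,203),(181,233),(249,240),(290,241),(332,240),(262,190),(262,199)])])
E
python3 meas.py
python3 - <<'E'
from h import *
t=cap("top"); s=cap("scene")
np.set_printoptions(linewidth=250)
print(t["hsv"][160:182,296:314,2]); print(s["hsv"][230:250,240:258,2]); print(t["hsv"][225:250,258:284,2])
E
```

```text
[(np.uint8(157), np.uint8(12), np.uint8(201)), (np.uint8(158), np.uint8(12), np.uint8(220)), (np.uint8(157), np.uint8(12), np.uint8(201)), (np.uint8(149), np.uint8(41), np.uint8(14)), (np.uint8(150), np.uint8(43), np.uint8(15)), (np.uint8(146), np.uint8(45), np.uint8(14)), (np.uint8(16), np.uint8(0), np.uint8(0)), (np.uint8(19), np.uint8(150), np.uint8(13))]
[(np.uint8(175), np.uint8(15), np.uint8(255)), (np.uint8(174), np.uint8(15), np.uint8(255)), (np.uint8(172), np.uint8(14), np.uint8(255)), (np.uint8(143), np.uint8(50), np.uint8(5)), (np.uint8(142), np.uint8(50), np.uint8(11)), (np.uint8(138), np.uint8(45), np.uint8(4)), (np.uint8(180), np.uint8(23), np.uint8(28)), (np.uint8(87), np.uint8(107), np.uint8(100))]
[[ 98  97  94  94  96  95  94  96  94  93  92  93  93  93  95  93  93  93]
 [ 97  96  95  94  96  95  93  94 109 101  96  96  95  92  92  94  94  95]
 [ 96  95  95  96  95  94  95  95  95 116 112 108 103 109  98  92  94  94]
 [ 95  98  97  96  95  94  91 115 146 152 147 149 131 109  97  91  93  93]
 [ 96  96  96  95 107  95 113 148 157 153 148 150 152 131 104 110  97  94]
 
[... 4751 characters left out ...]
  52  54  38 122 168 180 170  93  24  25  30  32  18  51]
 [ 88  52  23  27  24  21 111 168 183 180 179 167 163 173 179 179 183 183 107  24  28  30  31  26   9  81]
 [ 84  85  53  24  28  25  25  52 157 188 182 180 178 182 185 189 128  59  31  25  29  33  35  14  73  88]
 [ 86  88  63  29  29  27  28  21  32  48  89 153 168 131  94  61  25  17  25  31  30  35  17  48  81  86]
 [ 90  93 102  65  22  27  31  30  25  25  26  36  41  33  27  27  25  26  30  32  35  20  71  87  90  92]
 [ 89  89  89  90  79  42  27  30  29  30  28  24  25  29  28  29  30  31  33  31  18  35  80  90  90  91]
 [ 82  86  84  87  95  67  28  11  25  30  30  31  30  30  31  31  31  31  24  14  77  97  96  88  86  87]]
```

```bash
cat > meas.py <<'E'
from h import *
def spot(c,uv,thr,rad=7,col=None,fill=False):
    u,v=map(int,np.round(uv)); H,S,V=cv2.split(c["hsv"])
    m=(V>thr) if col is None else ((H>4)&(H<18)&(S>140)&(V>thr))
    x0,y0=max(u-rad,0),max(v-rad,0)
    n,l,st,ce=cv2.connectedComponentsWithStats(m[y0:v+rad+1,x0:u+rad+1].astype(np.uint8))
    if n<2: return None
    i=1+np.argmax(st[1:,4]); b=(l==i).astype(np.uint8)
    if fill:
        cs,_=cv2.findContours(b,cv2.RETR_EXTERNAL,cv2.CHAIN_APPROX_NONE); cv2.drawContours(b,cs,-1,1,-1)
    ys,xs=np.nonzero(b); return (xs.mean()+x0,ys.mean()+y0),len(xs)
def rep(name,t,s,pt,ps,z,**k):
    kt=dict(k); a=spot(t,pt,k.get("thr_t",k.get("thr")),k.get("rad",7),k.get("col"),k.get("fill",False))
    b=spot(s,ps,k.get("thr_s",k.get("thr")),k.get("rad",7),k.get("col"),k.get("fill",False))
    P,g=tri(t,a[0],s,b[0]); pl=plane(t,*a[0],z); pls=plane(s,*b[0],z)
    print(name,np.round(a[0],1),a[1],np.round(b[0],1),b[1],"tri",P.round(1),"gap",round(g,1),"top@z",pl[:2].round(1),"scn@z",pls[:2].round(1)); return P
if __name__=="__main__":
    t=cap("top"); s=cap("scene")
    A=[rep(f"axle{i}",t,s,p,q,87.5,thr=130,rad=5) for i,(p,q) in enumerate([((306,166),(332,238)),((344,172),(291,238)),((382,178),(249,238))])]
    for i,(p,q) in enumerate([((271,238),(356,184)),((305,236),(323,188)),((366,234),(261,196))]): rep(f"pul{i}",t,s,p,q,40,thr=140,rad=13,fill=True)
    for i,(p,q) in enumerate([((410,260),(215,181)),((449,237),(174,203)),((441,204),(181,233))]): rep(f"clip{i}",t,s,p,q,34,thr_t=140,thr_s=155,rad=9,col=1)
E
python3 meas.py
```

```text
axle0 [305.8 165.9] 42 [331.8 236.8] 73 tri [656.   38.2  97.6] gap 0.6 top@z [657.6  37.9] scn@z [650.6  39.7]
axle1 [343.8 171.6] 44 [290.6 236.7] 65 tri [640.3 -58.8  95.7] gap 1.9 top@z [641.3 -60.5] scn@z [635.8 -57.8]
axle2 [381.6 177.2] 40 [248.1 236.5] 55 tri [ 624.6 -157.5   95.1] gap 0.5 top@z [ 625.6 -159.1] scn@z [ 620.3 -157.9]
pul0 [269.9 237.5] 231 [356.1 183.4] 189 tri [473.2 136.4  42.3] gap 0.2 top@z [473.1 136.6] scn@z [471.5 137. ]
pul1 [304.4 236.1] 228 [322.5 188.2] 191 tri [475.4  44.4  42.5] gap 0.1 top@z [475.3  44.3] scn@z [473.7  44.7]
pul2 [365.8 234.4] 223 [261.  196.3] 197 tri [ 477.3 -120.6   41.9] gap 0.1 top@z [ 477.3 -120.8] scn@z [ 475.9 -120.7]
clip0 [410.9 260.5] 41 [214.7 181. ] 30 tri [ 405.  -241.6   36.6] gap 0.4 top@z [ 404.8 -242.5] scn@z [ 403.1 -241.8]
clip1 [449.4 238.1] 41 [173.8 203.5] 37 tri [ 463.2 -349.5   37. ] gap 0.1 top@z [ 463.2 -350.5] scn@z [ 461.2 -350.2]
clip2 [440.7 203.8] 38 [181.1 233.2] 42 tri [ 557.  -328.9   37.1] gap 0.0 top@z [ 557.2 -329.9] scn@z [ 555.1 -329.7]
```

Emit:
{"name": "send_rows", "arguments": {
  "commands": [
    {"x": 60,"y": -80,"az": -10,"z": 0,"gripper": -1},
    {"x": 309,"y": -466,"az": -84,"z": -60,"gripper": -1},
    {"x": 309,"y": -466,"az": -84,"z": -60,"gripper": -1},
    {"x": 309,"y": -466,"az": -84,"z": -60,"gripper": -1},
    {"x": 309,"y": -466,"az": -84,"z": -60,"gripper": -1},
    {"x": 309,"y": -466,"az": -84,"z": -60,"gripper": -1},
    {"x": 309,"y": -466,"az": -84,"z": -60,"gripper": -1},
    {"x": 309,"y": -466,"az": -84,"z": -60,"gripper": -1},
    {"x": 309,"y": -466,"az": -84,"z": -60,"gripper": -1},
    {"x": 309,"y": -466,"az": -84,"z": -60,"gripper": -1},
    {"x": 309,"y": -466,"az": -84,"z": -60,"gripper": -1},
    {"x": 309,"y": -466,"az": -84,"z": -60,"gripper": -1}
  ]
}}

```text
validation failed for argument at $.co...
```

Emit:
{"name": "send_rows", "arguments": {
  "commands": [
    {"x": 60,"y": -80,"z": 0,"ax": 0,"ay": 0,"az": -10,"gripper": -1},
    {"x": 309,"y": -466,"z": -60,"ax": 0,"ay": 0,"az": -84,"gripper": -1}
  ]
}}

```text
time: 0.75
tcp_pos: [235.9, 501.2, 224.5]
orientation: [3.139, 0.0, 2.511]
force: [-0.1, -0.1, 0.9]
gripper_width: 85.2
```

Emit:
{"name": "send_rows", "arguments": {
  "commands": [
    {"x": 0,"y": 0,"z": 0,"ax": 0,"ay": 0,"az": 0,"gripper": -1},
    {"x": 0,"y": 0,"z": 0,"ax": 0,"ay": 0,"az": 0,"gripper": -1}
  ]
}}

```text
time: 1.0
tcp_pos: [235.2, 501.8, 224.3]
orientation: [3.14, -0.001, 2.515]
force: [0.1, 0.6, 1.3]
gripper_width: 85.3
```

Emit:
{"name": "send_rows", "arguments": {
  "commands": [
    {"x": 237,"y": -366,"z": -65,"ax": 0,"ay": 0,"az": -63,"gripper": -1},
    {"x": 237,"y": -366,"z": -65,"ax": 0,"ay": 0,"az": -63,"gripper": -1},
    {"x": 237,"y": -366,"z": -65,"ax": 0,"ay": 0,"az": -63,"gripper": -1},
    {"x": 237,"y": -366,"z": -65,"ax": 0,"ay": 0,"az": -63,"gripper": -1},
    {"x": 237,"y": -366,"z": -65,"ax": 0,"ay": 0,"az": -63,"gripper": -1},
    {"x": 237,"y": -366,"z": -65,"ax": 0,"ay": 0,"az": -63,"gripper": -1},
    {"x": 237,"y": -366,"z": -65,"ax": 0,"ay": 0,"az": -63,"gripper": -1},
    {"x": 237,"y": -366,"z": -65,"ax": 0,"ay": 0,"az": -63,"gripper": -1},
    {"x": 237,"y": -366,"z": -65,"ax": 0,"ay": 0,"az": -63,"gripper": -1},
    {"x": 237,"y": -366,"z": -65,"ax": 0,"ay": 0,"az": -63,"gripper": -1},
    {"x": 237,"y": -366,"z": -65,"ax": 0,"ay": 0,"az": -63,"gripper": -1},
    {"x": 237,"y": -366,"z": -65,"ax": 0,"ay": 0,"az": -63,"gripper": -1}
  ]
}}

```text
time: 2.5
tcp_pos: [471.7, 136.2, 159.0]
orientation: [3.141, -0.0, 1.417]
force: [-0.1, 1.1, 0.6]
gripper_width: 85.4
```

Emit:
{"name": "send_rows", "arguments": {
  "commands": [
    {"x": 0,"y": 0,"z": -60,"ax": 0,"ay": 0,"az": 0,"gripper": -1},
    {"x": 0.5,"y": 0.5,"z": -110,"ax": 0,"ay": 0,"az": 0,"gripper": -1},
    {"x": 0.5,"y": 0.5,"z": -134,"ax": 0,"ay": 0,"az": 0,"gripper": -1},
    {"x": 0.5,"y": 0.5,"z": -134,"ax": 0,"ay": 0,"az": 0,"gripper": -1},
    {"x": 0.5,"y": 0.5,"z": -134,"ax": 0,"ay": 0,"az": 0,"gripper": 1},
    {"x": 0.5,"y": 0.5,"z": -134,"ax": 0,"ay": 0,"az": 0,"gripper": 1},
    {"x": 0.5,"y": 0.5,"z": -134,"ax": 0,"ay": 0,"az": 0,"gripper": 1},
    {"x": 0.5,"y": 0.5,"z": -134,"ax": 0,"ay": 0,"az": 0,"gripper": 1},
    {"x": 0.5,"y": 0.5,"z": -134,"ax": 0,"ay": 0,"az": 0,"gripper": 1}
  ]
}}

```text
time: 3.62
tcp_pos: [474.2, 136.2, 27.2]
orientation: [3.138, -0.001, 1.415]
force: [-1.8, -0.4, 6.3]
gripper_width: 47.7
```

Emit:
{"name": "send_rows", "arguments": {
  "commands": [
    {"x": 0,"y": 0,"z": 50,"ax": 0,"ay": 0,"az": 0,"gripper": 1},
    {"x": 0,"y": 0,"z": 110,"ax": 0,"ay": 0,"az": 0,"gripper": 1},
    {"x": 0,"y": 0,"z": 110,"ax": 0,"ay": 0,"az": 0,"gripper": 1},
    {"x": 0,"y": 0,"z": 110,"ax": 0,"ay": 0,"az": 0,"gripper": 1}
  ]
}}

```text
time: 4.12
tcp_pos: [472.4, 135.7, 135.4]
orientation: [3.141, -0.0, 1.415]
force: [-0.1, -0.7, -2.0]
gripper_width: 47.4
```

Run:
```python
from h import *
t=cap("top"); s=cap("scene"); st=r.get_state(); print(st["tcp_pos"],st["force"],st["gripper_width"],st["orientation"])
crop(t,(220,140,400,270),4,"t4.png"); crop(s,(260,80,440,250),4,"s4.png")
```

```text
[470.8810775  135.42143693 133.38599403] [-0.84176356  0.08966991 -1.40752852] 47.53144381722104 [-3.13858714e+00  1.05772484e-03  1.41512353e+00]
```

View pics/t4.png

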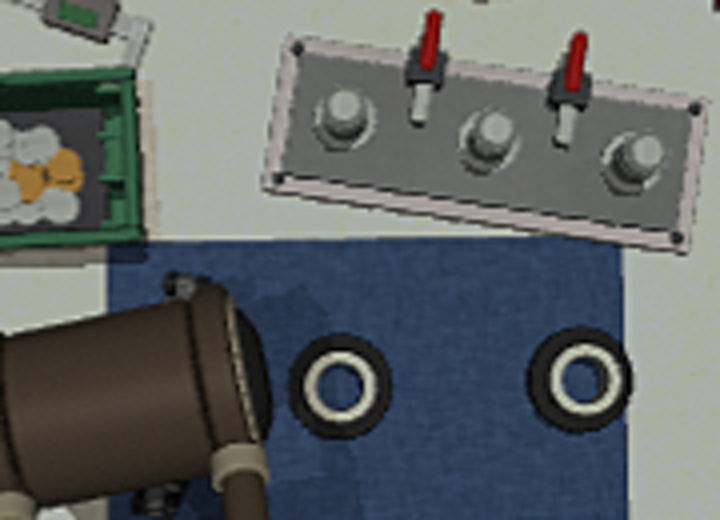

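View pics/s4.png

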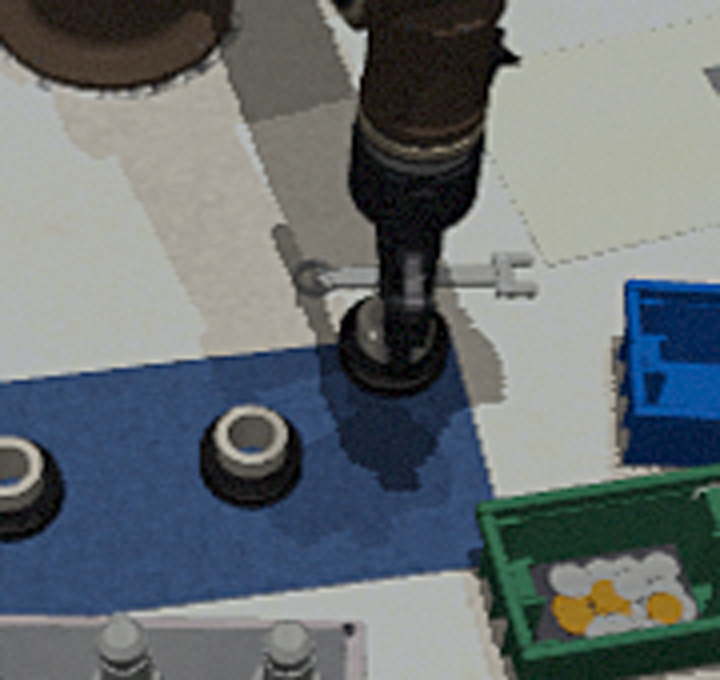

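Emit:
{"name": "send_rows", "arguments": {
  "commands": [
    {"x": 20,"y": -10,"z": 25,"ax": 0,"ay": 0,"az": 0,"gripper": 1},
    {"x": 185,"y": -98,"z": 25,"ax": 0,"ay": 0,"az": 0,"gripper": 1},
    {"x": 185,"y": -98,"z": 25,"ax": 0,"ay": 0,"az": 0,"gripper": 1},
    {"x": 185,"y": -98,"z": 25,"ax": 0,"ay": 0,"az": 0,"gripper": 1},
    {"x": 185,"y": -98,"z": 25,"ax": 0,"ay": 0,"az": 0,"gripper": 1},
    {"x": 185,"y": -98,"z": 25,"ax": 0,"ay": 0,"az": 0,"gripper": 1},
    {"x": 185,"y": -98,"z": 25,"ax": 0,"ay": 0,"az": 0,"gripper": 1},
    {"x": 185,"y": -98,"z": 25,"ax": 0,"ay": 0,"az": 0,"gripper": 1}
  ]
}}

```text
time: 5.22
tcp_pos: [656.5, 38.6, 159.8]
orientation: [-3.141, 0.0, 1.416]
force: [0.4, -0.7, -1.0]
gripper_width: 47.7
```

```bash
cat >> h.py <<'E'
def look(n=3):
    P=[];F=[]
    for i in range(n):
        c=(cap("top"),cap("scene"))[0:2]; st=r.get_state(); P.append(st["tcp_pos"]);F.append(st["force"])
    print("t",round(st["time"],2),"tcp",np.mean(P,0).round(2),"sd",np.std(P,0).round(2),"F",np.mean(F,0).round(2),"w",round(st["gripper_width"],1),"rpy",st["orientation"].round(4))
    return c
E
python3 - <<'E'
from h import *
t,s=look(3)
crop(t,(220,110,400,240),4,"t5.png"); crop(s,(240,130,420,300),4,"s5.png")
E
```

```text
t 5.53 tcp [657.26  38.21 160.24] sd [0.19 0.17 0.06] F [-0.29  0.33 -0.31] w 47.7 rpy [ 3.1411e+00 -1.0000e-04  1.4156e+00]
```

View pics/s5.png

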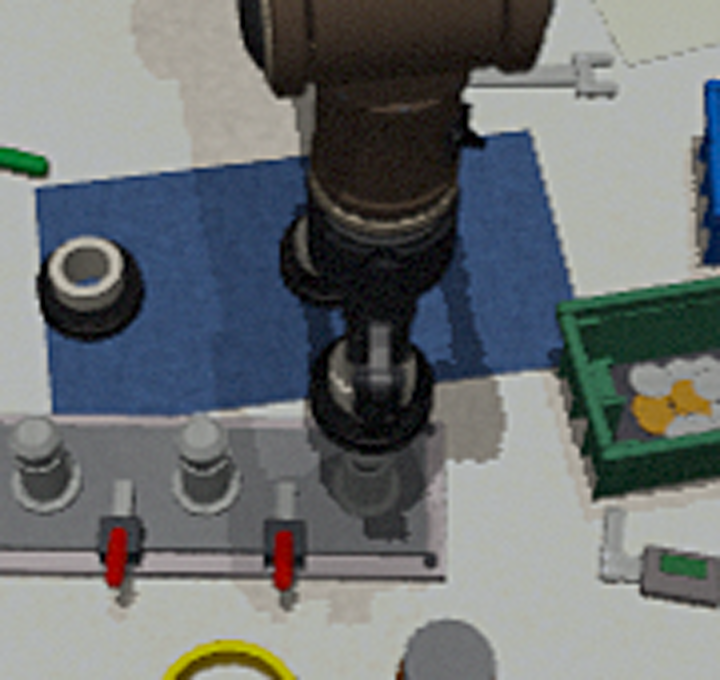

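Emit:
{"name": "send_rows", "arguments": {
  "commands": [
    {"x": 0,"y": 0,"z": -35,"ax": 0,"ay": 0,"az": 0,"gripper": 1},
    {"x": 0,"y": 0,"z": -50,"ax": 0,"ay": 0,"az": 0,"gripper": 1},
    {"x": 0,"y": 0,"z": -56,"ax": 0,"ay": 0,"az": 0,"gripper": 1},
    {"x": 0,"y": 0,"z": -60,"ax": 0,"ay": 0,"az": 0,"gripper": 1},
    {"x": 0,"y": 0,"z": -60,"ax": 0,"ay": 0,"az": 0,"gripper": 1}
  ]
}}

```text
time: 6.15
tcp_pos: [657.1, 38.0, 99.8]
orientation: [-3.14, -0.0, 1.415]
force: [-1.7, -0.3, -2.6]
gripper_width: 47.2
```

Emit:
{"name": "send_rows", "arguments": {
  "commands": [
    {"x": 0,"y": 0,"z": -15,"ax": 0,"ay": 0,"az": 0,"gripper": 1},
    {"x": 0,"y": 0,"z": -30,"ax": 0,"ay": 0,"az": 0,"gripper": 1},
    {"x": 0,"y": 0,"z": -40,"ax": 0,"ay": 0,"az": 0,"gripper": 1},
    {"x": 0,"y": 0,"z": -46,"ax": 0,"ay": 0,"az": 0,"gripper": 1},
    {"x": 0,"y": 0,"z": -48,"ax": 0,"ay": 0,"az": 0,"gripper": 1},
    {"x": 0,"y": 0,"z": -48,"ax": 0,"ay": 0,"az": 0,"gripper": 1}
  ]
}}

```text
time: 6.9
tcp_pos: [656.9, 37.9, 51.4]
orientation: [-3.14, 0.0, 1.415]
force: [-4.2, 1.0, -1.2]
gripper_width: 47.3
```

Emit:
{"name": "send_rows", "arguments": {
  "commands": [
    {"x": 0,"y": 0,"z": 0,"ax": 0,"ay": 0,"az": 0,"gripper": -1},
    {"x": 0,"y": 0,"z": 0,"ax": 0,"ay": 0,"az": 0,"gripper": -1},
    {"x": 0,"y": 0,"z": 0,"ax": 0,"ay": 0,"az": 0,"gripper": -1},
    {"x": 0,"y": 0,"z": 50,"ax": 0,"ay": 0,"az": 0,"gripper": -1},
    {"x": 0,"y": 0,"z": 90,"ax": 0,"ay": 0,"az": 0,"gripper": -1},
    {"x": -60,"y": 2,"z": 110,"ax": 0,"ay": 0,"az": 0,"gripper": -1},
    {"x": -120,"y": 4,"z": 110,"ax": 0,"ay": 0,"az": 0,"gripper": -1},
    {"x": -182,"y": 6,"z": 90,"ax": 0,"ay": 0,"az": 0,"gripper": -1},
    {"x": -182,"y": 6,"z": 90,"ax": 0,"ay": 0,"az": 0,"gripper": -1},
    {"x": -182,"y": 6,"z": 90,"ax": 0,"ay": 0,"az": 0,"gripper": -1},
    {"x": -182,"y": 6,"z": 90,"ax": 0,"ay": 0,"az": 0,"gripper": -1}
  ]
}}

```text
time: 8.28
tcp_pos: [478.8, 43.6, 143.5]
orientation: [3.137, -0.001, 1.415]
force: [0.4, 0.0, -0.5]
gripper_width: 85.4
```

Run:
```python
from h import *
t,s=look(2)
crop(t,(240,120,460,280),3.5,"t6.png"); crop(s,(150,130,420,300),2.9,"s6.png")
```

```text
t 8.47 tcp [477.68  43.66 142.72] sd [0.51 0.03 0.31] F [ 0.68 -0.11 -0.23] w 85.4 rpy [ 3.1399e+00 -3.0000e-04  1.4150e+00]
```

View pics/t6.png

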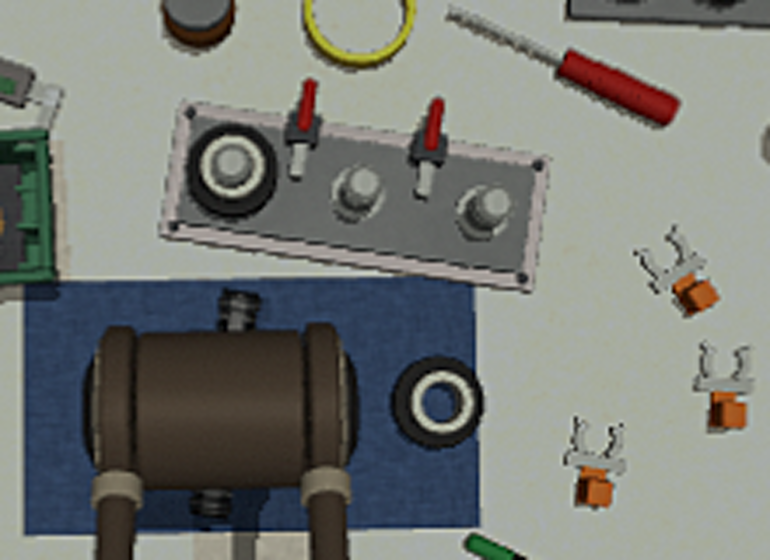

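View pics/s6.png

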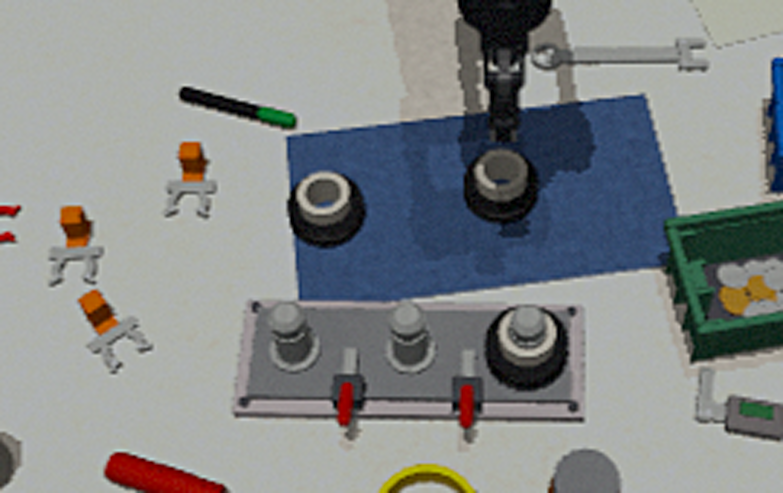

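Emit:
{"name": "send_rows", "arguments": {
  "commands": [
    {"x": -2.5,"y": 0.7,"z": -50,"ax": 0,"ay": 0,"az": 0,"gripper": -1},
    {"x": -2.5,"y": 0.7,"z": -95,"ax": 0,"ay": 0,"az": 0,"gripper": -1},
    {"x": -2.5,"y": 0.7,"z": -116,"ax": 0,"ay": 0,"az": 0,"gripper": -1},
    {"x": -2.5,"y": 0.7,"z": -116,"ax": 0,"ay": 0,"az": 0,"gripper": -1},
    {"x": -2.5,"y": 0.7,"z": -116,"ax": 0,"ay": 0,"az": 0,"gripper": 1},
    {"x": -2.5,"y": 0.7,"z": -116,"ax": 0,"ay": 0,"az": 0,"gripper": 1},
    {"x": -2.5,"y": 0.7,"z": -116,"ax": 0,"ay": 0,"az": 0,"gripper": 1},
    {"x": -2.5,"y": 0.7,"z": -116,"ax": 0,"ay": 0,"az": 0,"gripper": 1},
    {"x": -2.5,"y": 0.7,"z": -116,"ax": 0,"ay": 0,"az": 0,"gripper": 1}
  ]
}}

```text
time: 9.6
tcp_pos: [474.7, 44.5, 27.9]
orientation: [3.138, -0.001, 1.415]
force: [-0.8, 0.4, 6.1]
gripper_width: 47.5
```

Emit:
{"name": "send_rows", "arguments": {
  "commands": [
    {"x": 0,"y": 0,"z": 50,"ax": 0,"ay": 0,"az": 0,"gripper": 1},
    {"x": 0,"y": 0,"z": 100,"ax": 0,"ay": 0,"az": 0,"gripper": 1},
    {"x": 20,"y": -20,"z": 132,"ax": 0,"ay": 0,"az": 0,"gripper": 1},
    {"x": 166,"y": -105,"z": 132,"ax": 0,"ay": 0,"az": 0,"gripper": 1},
    {"x": 166,"y": -105,"z": 132,"ax": 0,"ay": 0,"az": 0,"gripper": 1},
    {"x": 166,"y": -105,"z": 132,"ax": 0,"ay": 0,"az": 0,"gripper": 1},
    {"x": 166,"y": -105,"z": 132,"ax": 0,"ay": 0,"az": 0,"gripper": 1},
    {"x": 166,"y": -105,"z": 132,"ax": 0,"ay": 0,"az": 0,"gripper": 1},
    {"x": 166,"y": -105,"z": 132,"ax": 0,"ay": 0,"az": 0,"gripper": 1},
    {"x": 166,"y": -105,"z": 132,"ax": 0,"ay": 0,"az": 0,"gripper": 1}
  ]
}}

```text
time: 10.85
tcp_pos: [638.2, -59.8, 158.0]
orientation: [-3.141, -0.0, 1.416]
force: [0.4, -0.1, -1.0]
gripper_width: 47.3
```

Run:
```python
from h import *
t,s=look(2)
crop(s,(220,150,380,290),4.2,"s7.png")
```

```text
t 11.05 tcp [638.69 -60.12 158.04] sd [0.13 0.1  0.03] F [ 0.44  0.04 -1.16] w 47.5 rpy [ 3.1414 -0.      1.4156]
```

View pics/s7.png

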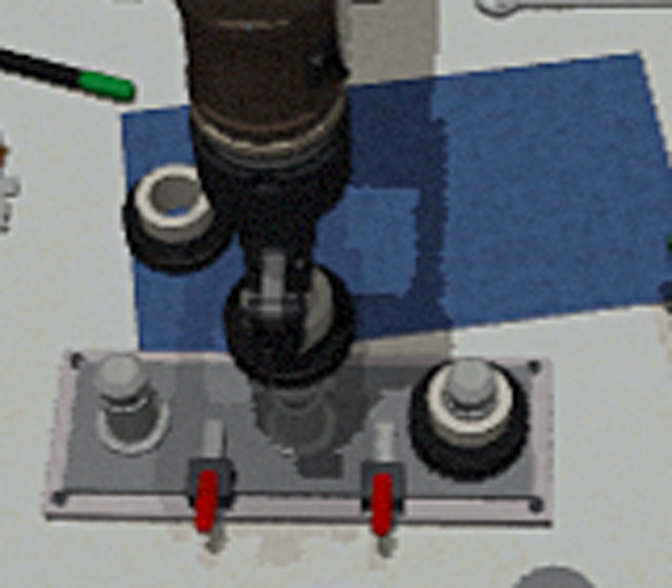

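Emit:
{"name": "send_rows", "arguments": {
  "commands": [
    {"x": 1.8,"y": -0.3,"z": -30,"ax": 0,"ay": 0,"az": 0,"gripper": 1},
    {"x": 1.8,"y": -0.3,"z": -43,"ax": 0,"ay": 0,"az": 0,"gripper": 1},
    {"x": 1.8,"y": -0.3,"z": -50,"ax": 0,"ay": 0,"az": 0,"gripper": 1},
    {"x": 1.8,"y": -0.3,"z": -56,"ax": 0,"ay": 0,"az": 0,"gripper": 1},
    {"x": 1.8,"y": -0.3,"z": -60,"ax": 0,"ay": 0,"az": 0,"gripper": 1},
    {"x": 1.8,"y": -0.3,"z": -60,"ax": 0,"ay": 0,"az": 0,"gripper": 1}
  ]
}}

```text
time: 11.8
tcp_pos: [640.6, -60.8, 97.6]
orientation: [-3.141, -0.0, 1.415]
force: [-1.1, 1.3, -1.9]
gripper_width: 47.6
```

Emit:
{"name": "send_rows", "arguments": {
  "commands": [
    {"x": -0.5,"y": 0,"z": -15,"ax": 0,"ay": 0,"az": 0,"gripper": 1},
    {"x": -0.5,"y": 0,"z": -30,"ax": 0,"ay": 0,"az": 0,"gripper": 1},
    {"x": -0.5,"y": 0,"z": -40,"ax": 0,"ay": 0,"az": 0,"gripper": 1},
    {"x": -0.5,"y": 0,"z": -45,"ax": 0,"ay": 0,"az": 0,"gripper": 1},
    {"x": -0.5,"y": 0,"z": -45,"ax": 0,"ay": 0,"az": 0,"gripper": 1}
  ]
}}

```text
time: 12.42
tcp_pos: [640.4, -60.8, 52.5]
orientation: [-3.141, -0.0, 1.415]
force: [-0.7, 1.0, -1.7]
gripper_width: 47.2
```

Emit:
{"name": "send_rows", "arguments": {
  "commands": [
    {"x": 0,"y": 0,"z": 0,"ax": 0,"ay": 0,"az": 0,"gripper": -1},
    {"x": 0,"y": 0,"z": 0,"ax": 0,"ay": 0,"az": 0,"gripper": -1},
    {"x": 0,"y": 0,"z": 0,"ax": 0,"ay": 0,"az": 0,"gripper": -1},
    {"x": 0,"y": 0,"z": 50,"ax": 0,"ay": 0,"az": 0,"gripper": -1},
    {"x": 0,"y": 0,"z": 90,"ax": 0,"ay": 0,"az": 0,"gripper": -1},
    {"x": -60,"y": -20,"z": 110,"ax": 0,"ay": 0,"az": 0,"gripper": -1},
    {"x": -120,"y": -40,"z": 110,"ax": 0,"ay": 0,"az": 0,"gripper": -1},
    {"x": -164,"y": -60,"z": 80,"ax": 0,"ay": 0,"az": 0,"gripper": -1},
    {"x": -164,"y": -60,"z": 80,"ax": 0,"ay": 0,"az": 0,"gripper": -1},
    {"x": -164,"y": -60,"z": 80,"ax": 0,"ay": 0,"az": 0,"gripper": -1},
    {"x": -164,"y": -60,"z": 80,"ax": 0,"ay": 0,"az": 0,"gripper": -1}
  ]
}}

```text
time: 13.8
tcp_pos: [478.9, -121.2, 134.2]
orientation: [3.138, 0.001, 1.416]
force: [-0.4, -0.1, 0.0]
gripper_width: 85.8
```

Run:
```python
from h import *
t,s=look(2)
crop(t,(240,120,460,280),3.5,"t8.png"); crop(s,(150,130,420,300),2.9,"s8.png")
```

```text
t 14.0 tcp [ 478.05 -120.89  133.6 ] sd [0.41 0.11 0.27] F [-0.33 -0.05  0.32] w 85.8 rpy [3.1401e+00 2.0000e-04 1.4162e+00]
```

View pics/s8.png

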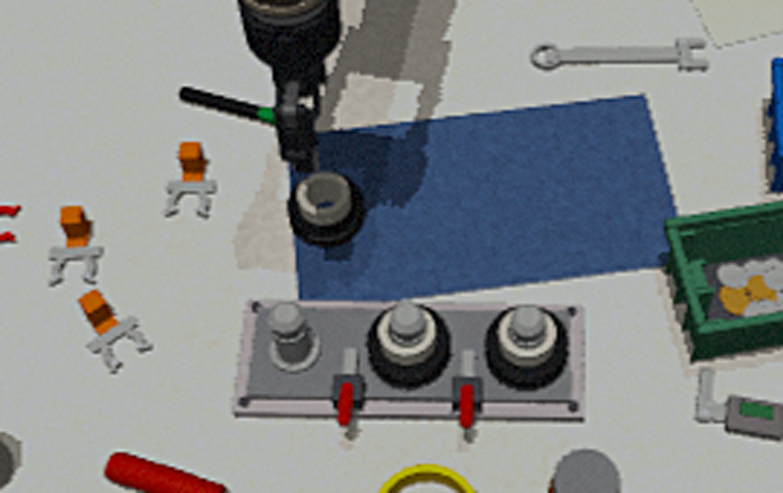

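Emit:
{"name": "send_rows", "arguments": {
  "commands": [
    {"x": -1,"y": 0.2,"z": -50,"ax": 0,"ay": 0,"az": 0,"gripper": -1},
    {"x": -1,"y": 0.2,"z": -90,"ax": 0,"ay": 0,"az": 0,"gripper": -1},
    {"x": -1,"y": 0.2,"z": -106,"ax": 0,"ay": 0,"az": 0,"gripper": -1},
    {"x": -1,"y": 0.2,"z": -106,"ax": 0,"ay": 0,"az": 0,"gripper": -1},
    {"x": -1,"y": 0.2,"z": -106,"ax": 0,"ay": 0,"az": 0,"gripper": 1},
    {"x": -1,"y": 0.2,"z": -106,"ax": 0,"ay": 0,"az": 0,"gripper": 1},
    {"x": -1,"y": 0.2,"z": -106,"ax": 0,"ay": 0,"az": 0,"gripper": 1},
    {"x": -1,"y": 0.2,"z": -106,"ax": 0,"ay": 0,"az": 0,"gripper": 1},
    {"x": -1,"y": 0.2,"z": -106,"ax": 0,"ay": 0,"az": 0,"gripper": 1}
  ]
}}

```text
time: 15.12
tcp_pos: [477.0, -121.2, 29.1]
orientation: [3.138, 0.001, 1.416]
force: [-0.9, 1.2, 6.9]
gripper_width: 46.9
```

Emit:
{"name": "send_rows", "arguments": {
  "commands": [
    {"x": 0,"y": 0,"z": 50,"ax": 0,"ay": 0,"az": 0,"gripper": 1},
    {"x": 0,"y": 0,"z": 100,"ax": 0,"ay": 0,"az": 0,"gripper": 1},
    {"x": 20,"y": -10,"z": 130,"ax": 0,"ay": 0,"az": 0,"gripper": 1},
    {"x": 148,"y": -38,"z": 130,"ax": 0,"ay": 0,"az": 0,"gripper": 1},
    {"x": 148,"y": -38,"z": 130,"ax": 0,"ay": 0,"az": 0,"gripper": 1},
    {"x": 148,"y": -38,"z": 130,"ax": 0,"ay": 0,"az": 0,"gripper": 1},
    {"x": 148,"y": -38,"z": 130,"ax": 0,"ay": 0,"az": 0,"gripper": 1},
    {"x": 148,"y": -38,"z": 130,"ax": 0,"ay": 0,"az": 0,"gripper": 1},
    {"x": 148,"y": -38,"z": 130,"ax": 0,"ay": 0,"az": 0,"gripper": 1},
    {"x": 148,"y": -38,"z": 130,"ax": 0,"ay": 0,"az": 0,"gripper": 1}
  ]
}}

```text
time: 16.38
tcp_pos: [622.7, -158.5, 157.2]
orientation: [3.141, 0.0, 1.415]
force: [0.3, 0.6, 0.1]
gripper_width: 46.9
```

Run:
```python
from h import *
t,s=look(2)
crop(s,(180,150,340,290),4.2,"s9.png")
```

```text
t 16.57 tcp [ 623.11 -158.63  157.08] sd [0.09 0.02 0.07] F [ 0.37 -0.32 -0.99] w 46.3 rpy [3.1414e+00 1.0000e-04 1.4152e+00]
```

View pics/s9.png

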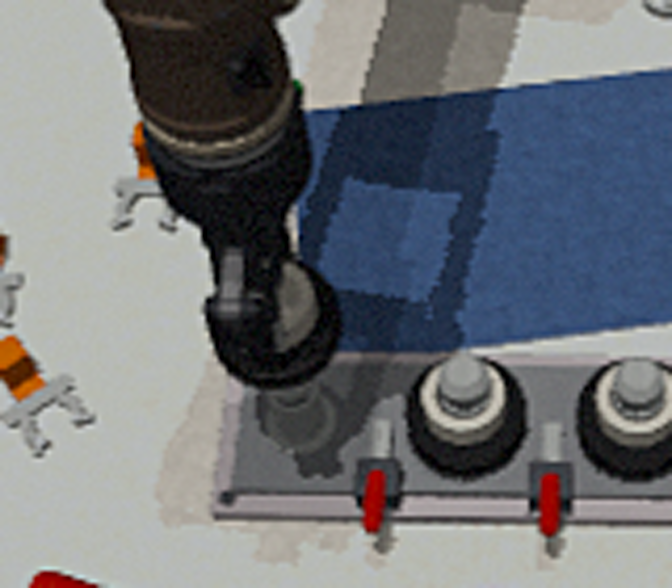

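Emit:
{"name": "send_rows", "arguments": {
  "commands": [
    {"x": 1,"y": -0.4,"z": -30,"ax": 0,"ay": 0,"az": 0,"gripper": 1},
    {"x": 1,"y": -0.4,"z": -42,"ax": 0,"ay": 0,"az": 0,"gripper": 1},
    {"x": 1,"y": -0.4,"z": -48,"ax": 0,"ay": 0,"az": 0,"gripper": 1},
    {"x": 1,"y": -0.4,"z": -54,"ax": 0,"ay": 0,"az": 0,"gripper": 1},
    {"x": 1,"y": -0.4,"z": -58,"ax": 0,"ay": 0,"az": 0,"gripper": 1},
    {"x": 1,"y": -0.4,"z": -58,"ax": 0,"ay": 0,"az": 0,"gripper": 1}
  ]
}}

```text
time: 17.32
tcp_pos: [624.4, -159.0, 98.8]
orientation: [3.141, -0.0, 1.415]
force: [1.2, 0.6, -0.2]
gripper_width: 47.1
```

Emit:
{"name": "send_rows", "arguments": {
  "commands": [
    {"x": 0,"y": 0,"z": -15,"ax": 0,"ay": 0,"az": 0,"gripper": 1},
    {"x": 0,"y": 0,"z": -30,"ax": 0,"ay": 0,"az": 0,"gripper": 1},
    {"x": 0,"y": 0,"z": -40,"ax": 0,"ay": 0,"az": 0,"gripper": 1},
    {"x": 0,"y": 0,"z": -45,"ax": 0,"ay": 0,"az": 0,"gripper": 1},
    {"x": 0,"y": 0,"z": -45,"ax": 0,"ay": 0,"az": 0,"gripper": 1}
  ]
}}

```text
time: 17.95
tcp_pos: [624.5, -159.1, 53.6]
orientation: [3.142, -0.0, 1.415]
force: [-1.0, 0.2, -0.9]
gripper_width: 47.1
```

Emit:
{"name": "send_rows", "arguments": {
  "commands": [
    {"x": 0,"y": 0,"z": 0,"ax": 0,"ay": 0,"az": 0,"gripper": -1},
    {"x": 0,"y": 0,"z": 0,"ax": 0,"ay": 0,"az": 0,"gripper": -1},
    {"x": 0,"y": 0,"z": 0,"ax": 0,"ay": 0,"az": 0,"gripper": -1},
    {"x": 0,"y": 0,"z": 50,"ax": 0,"ay": 0,"az": 0,"gripper": -1},
    {"x": 0,"y": 0,"z": 90,"ax": 0,"ay": 0,"az": 0,"gripper": -1},
    {"x": -60,"y": 20,"z": 110,"ax": 0,"ay": 0,"az": 0,"gripper": -1},
    {"x": -150,"y": 70,"z": 110,"ax": 0,"ay": 0,"az": 0,"gripper": -1},
    {"x": -150,"y": 70,"z": 110,"ax": 0,"ay": 0,"az": 0,"gripper": -1},
    {"x": -150,"y": 70,"z": 110,"ax": 0,"ay": 0,"az": 0,"gripper": -1}
  ]
}}

```text
time: 19.08
tcp_pos: [470.8, -87.4, 163.1]
orientation: [-3.139, -0.0, 1.416]
force: [-0.3, -0.2, 0.3]
gripper_width: 85.6
```

Run:
```python
from h import *
t,s=look(1)
crop(t,(380,180,470,270),7,"t10.png"); crop(s,(150,150,350,290),4,"s10.png"); crop(s,(150,165,240,265),6,"s10b.png")
```

```text
t 19.18 tcp [475.16 -89.27 164.53] sd [0. 0. 0.] F [0.02 0.62 0.54] w 85.6 rpy [3.1389e+00 5.0000e-04 1.4155e+00]
```

View pics/t10.png

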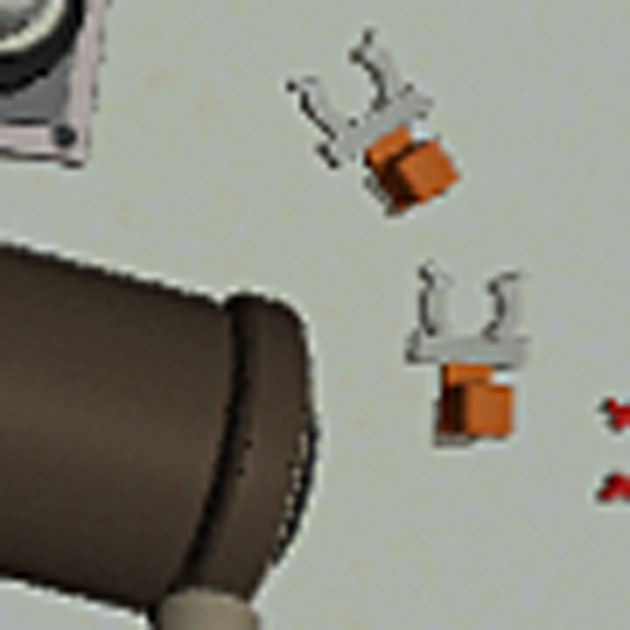

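View pics/s10.png

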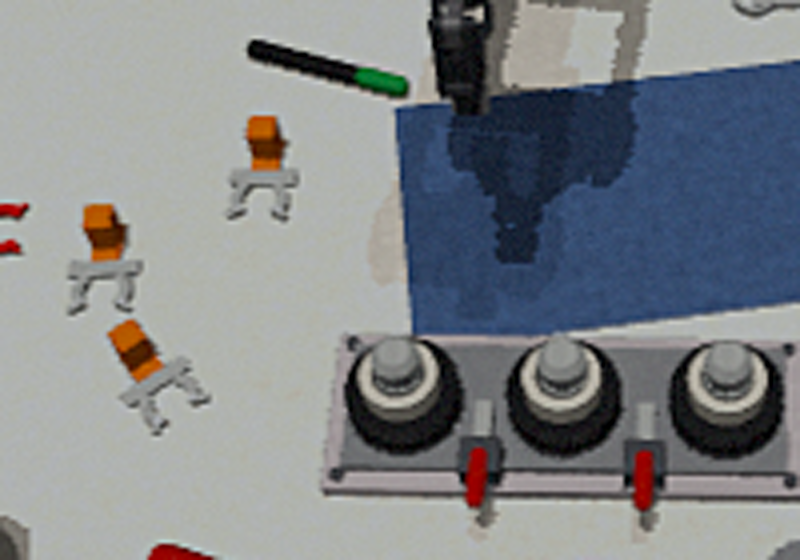

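View pics/s10b.png

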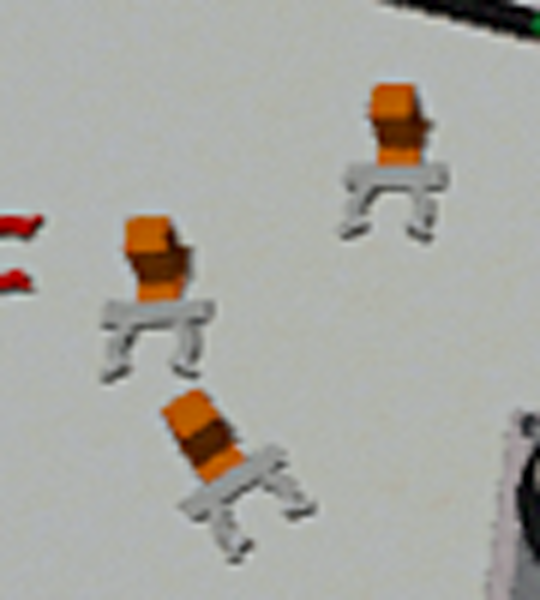

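Run:
```python
from h import *
t=cap("top"); s=cap("scene")
def ang(c,off,k,a,b,z=6):
    P=[plane(c,off[0]+p[0]/k,off[1]+p[1]/k,z)[:2] for p in(a,b)]
    d=P[1]-P[0]  # left->right in top image = -y side
    n=np.array([-d[1],d[0]])
    return P[0].round(1),P[1].round(1),"len",np.linalg.norm(d).round(1),"clipx deg",np.degrees(np.arctan2(n[1],n[0])).round(1)
o=(380,180)
print("c1 bar",ang(t,o,7,(408,352),(527,348)),"tips",ang(t,o,7,(430,265),(520,272)))
print("c2 bar",ang(t,o,7,(325,160),(428,105)),"tips",ang(t,o,7,(290,85),(368,38)))
print("c0 bar",ang(t,(380,170),6,(128,490),(230,505)),"tips",ang(t,(380,170),6,(148,418),(224,430)))
o=(150,165)
print("s c0",ang(s,o,6,(448,178),(343,178)),ang(s,o,6,(422,238),(350,232)))
print("s c1",ang(s,o,6,(213,308),(102,318)),ang(s,o,6,(190,375),(112,378)))
print("s c2",ang(s,o,6,(285,455),(182,510)),ang(s,o,6,(308,515),(238,558)))
```

```text
c1 bar (array([ 484.8, -329.2]), array([ 485.6, -377.6]), 'len', np.float64(48.4), 'clipx deg', np.float64(0.9)) tips (array([ 519.4, -339.4]), array([ 516., -376.]), 'len', np.float64(36.7), 'clipx deg', np.float64(-5.3))
c2 bar (array([ 562.1, -298.3]), array([ 583.6, -341.1]), 'len', np.float64(47.9), 'clipx deg', np.float64(26.7)) tips (array([ 592.4, -285.2]), array([ 611. , -317.7]), 'len', np.float64(37.4), 'clipx deg', np.float64(29.8))
c0 bar (array([ 427.5, -223.2]), array([ 419.7, -270.7]), 'len', np.float64(48.1), 'clipx deg', np.float64(-9.4)) tips (array([ 460.5, -233.5]), array([ 454.3, -269. ]), 'len', np.float64(35.9), 'clipx deg', np.float64(-9.9))
s c0 (array([ 432.5, -220.6]), array([ 425.5, -268.1]), 'len', np.float64(48.0), 'clipx deg', np.float64(-8.4)) (array([ 463.8, -233.4]), array([ 455.8, -265.4]), 'len', np.float64(33.0), 'clipx deg', np.float64(-14.0))
s c1 (array([ 487.6, -326.1]), array([ 485.7, -374.5]), 'len', np.float64(48.4), 'clipx deg', np.float64(-2.2)) (array([ 520.9, -335.6]), array([ 517.5, -369.2]), 'len', np.float64(33.7), 'clipx deg', np.float64(-5.8))
s c2 (array([ 567.1, -294.8]), array([ 587.4, -337.9]), 'len', np.float64(47.7), 'clipx deg', np.float64(25.2)) (array([ 597.6, -285.3]), array([ 613.7, -314.4]), 'len', np.float64(33.3), 'clipx deg', np.float64(28.9))
```

Emit:
{"name": "send_rows", "arguments": {
  "commands": [
    {"x": -71,"y": -153,"z": -45,"ax": 0,"ay": 0,"az": -91,"gripper": -1},
    {"x": -71,"y": -153,"z": -45,"ax": 0,"ay": 0,"az": -91,"gripper": -1},
    {"x": -71,"y": -153,"z": -45,"ax": 0,"ay": 0,"az": -91,"gripper": -1},
    {"x": -71,"y": -153,"z": -45,"ax": 0,"ay": 0,"az": -91,"gripper": -1},
    {"x": -71,"y": -153,"z": -45,"ax": 0,"ay": 0,"az": -91,"gripper": -1},
    {"x": -71,"y": -153,"z": -45,"ax": 0,"ay": 0,"az": -91,"gripper": -1},
    {"x": -71,"y": -153,"z": -45,"ax": 0,"ay": 0,"az": -91,"gripper": -1},
    {"x": -71,"y": -153,"z": -45,"ax": 0,"ay": 0,"az": -91,"gripper": -1},
    {"x": -71,"y": -153,"z": -45,"ax": 0,"ay": 0,"az": -91,"gripper": -1},
    {"x": -71,"y": -153,"z": -45,"ax": 0,"ay": 0,"az": -91,"gripper": -1},
    {"x": -71,"y": -153,"z": -45,"ax": 0,"ay": 0,"az": -91,"gripper": -1}
  ]
}}

```text
time: 20.65
tcp_pos: [403.9, -242.7, 118.8]
orientation: [3.141, -0.0, -0.172]
force: [0.3, -0.1, 0.0]
gripper_width: 85.6
```

Run:
```python
from h import *
t,s=look(2)
crop(s,(120,120,300,260),4,"s11.png")
```

```text
t 20.85 tcp [ 403.52 -242.26  118.75] sd [0.11 0.1  0.  ] F [-0.62  0.39  0.2 ] w 85.3 rpy [ 3.1416 -0.     -0.1726]
```

View pics/s11.png

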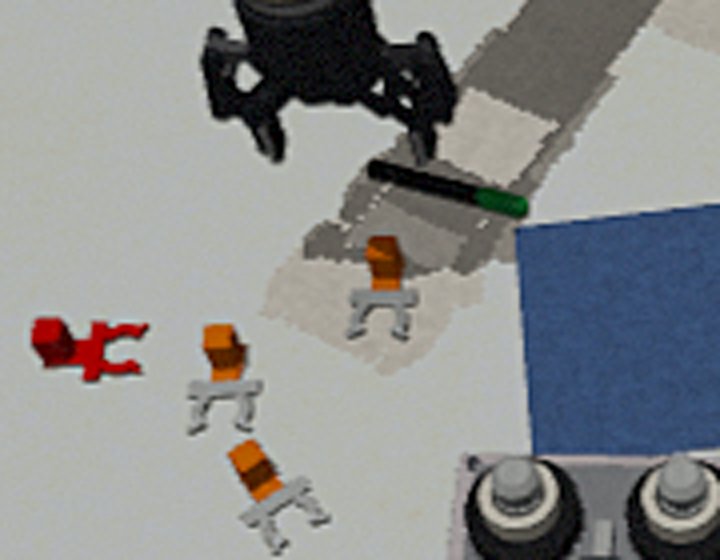

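Emit:
{"name": "send_rows", "arguments": {
  "commands": [
    {"x": 0.6,"y": 0,"z": -50,"ax": 0,"ay": 0,"az": 0,"gripper": -1},
    {"x": 0.6,"y": 0,"z": -95,"ax": 0,"ay": 0,"az": 0,"gripper": -1},
    {"x": 0.6,"y": 0,"z": -112,"ax": 0,"ay": 0,"az": 0,"gripper": -1},
    {"x": 0.6,"y": 0,"z": -112,"ax": 0,"ay": 0,"az": 0,"gripper": -1},
    {"x": 0.6,"y": 0,"z": -112,"ax": 0,"ay": 0,"az": 0,"gripper": 1},
    {"x": 0.6,"y": 0,"z": -112,"ax": 0,"ay": 0,"az": 0,"gripper": 1},
    {"x": 0.6,"y": 0,"z": -112,"ax": 0,"ay": 0,"az": 0,"gripper": 1},
    {"x": 0.6,"y": 0,"z": -112,"ax": 0,"ay": 0,"az": 0,"gripper": 1},
    {"x": 0.6,"y": 0,"z": -112,"ax": 0,"ay": 0,"az": 0,"gripper": 1},
    {"x": 0.6,"y": 0,"z": -112,"ax": 0,"ay": 0,"az": 0,"gripper": 1}
  ]
}}

```text
time: 22.1
tcp_pos: [404.6, -242.6, 7.7]
orientation: [3.141, -0.001, -0.173]
force: [-1.0, 1.2, 5.7]
gripper_width: 19.0
```

Emit:
{"name": "send_rows", "arguments": {
  "commands": [
    {"x": 0,"y": 0,"z": 50,"ax": 0,"ay": 0,"az": 0,"gripper": 1},
    {"x": 30,"y": 20,"z": 80,"ax": 0,"ay": 0,"az": 0.5,"gripper": 1},
    {"x": 135,"y": 97,"z": 75,"ax": 0,"ay": 0,"az": 0.5,"gripper": 1},
    {"x": 135,"y": 97,"z": 67,"ax": 0,"ay": 0,"az": 0.5,"gripper": 1},
    {"x": 135,"y": 97,"z": 67,"ax": 0,"ay": 0,"az": 0.5,"gripper": 1},
    {"x": 135,"y": 97,"z": 67,"ax": 0,"ay": 0,"az": 0.5,"gripper": 1},
    {"x": 135,"y": 97,"z": 67,"ax": 0,"ay": 0,"az": 0.5,"gripper": 1},
    {"x": 135,"y": 97,"z": 67,"ax": 0,"ay": 0,"az": 0.5,"gripper": 1}
  ]
}}

```text
time: 23.1
tcp_pos: [537.8, -145.9, 73.8]
orientation: [3.142, 0.001, -0.166]
force: [-0.4, -0.1, 0.0]
gripper_width: 19.0
```

Run:
```python
from h import *
t,s=look(3)
crop(t,(340,130,460,250),6,"t12.png");crop(s,(170,130,310,270),5,"s12.png")
```

```text
t 23.4 tcp [ 538.54 -145.63   73.94] sd [0.2  0.19 0.03] F [-0.3   0.36 -0.37] w 19.1 rpy [ 3.1416e+00 -2.0000e-04 -1.6490e-01]
```

View pics/s12.png

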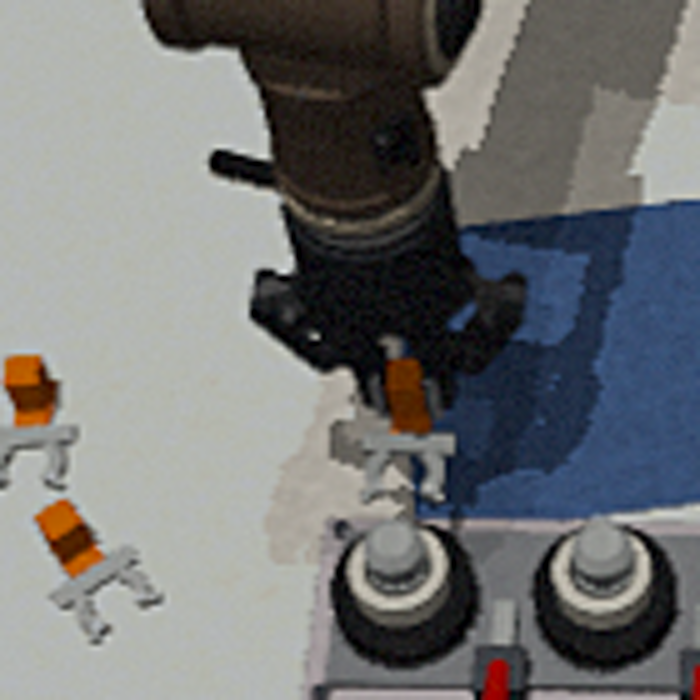

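View pics/t12.png

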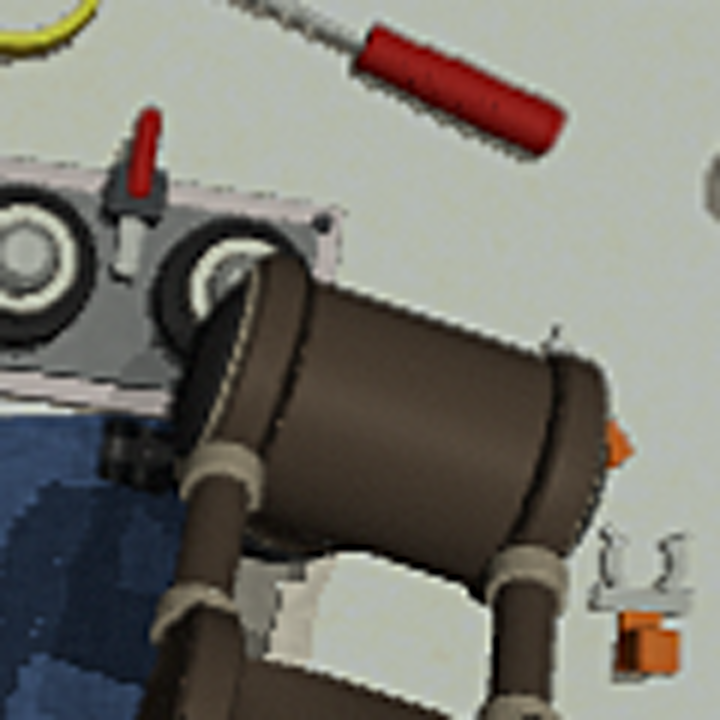

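Emit:
{"name": "send_rows", "arguments": {
  "commands": [
    {"x": 15,"y": -1.7,"z": 1,"ax": 0,"ay": 0,"az": 0,"gripper": 1},
    {"x": 24,"y": -3.2,"z": 1,"ax": 0,"ay": 0,"az": 0,"gripper": 1},
    {"x": 24,"y": -3.2,"z": 1,"ax": 0,"ay": 0,"az": 0,"gripper": 1},
    {"x": 28,"y": -3.9,"z": 1,"ax": 0,"ay": 0,"az": 0,"gripper": 1},
    {"x": 32,"y": -4.5,"z": 1,"ax": 0,"ay": 0,"az": 0,"gripper": 1},
    {"x": 32,"y": -4.5,"z": 1,"ax": 0,"ay": 0,"az": 0,"gripper": 1}
  ]
}}

```text
time: 24.15
tcp_pos: [569.6, -149.6, 73.9]
orientation: [3.141, 0.003, -0.164]
force: [-2.9, -1.2, -2.1]
gripper_width: 19.5
```

Emit:
{"name": "send_rows", "arguments": {
  "commands": [
    {"x": 3,"y": -0.5,"z": 0,"ax": 0,"ay": 0,"az": 0,"gripper": 1},
    {"x": 6,"y": -1,"z": 0,"ax": 0,"ay": 0,"az": 0,"gripper": 1},
    {"x": 9,"y": -1.5,"z": 0,"ax": 0,"ay": 0,"az": 0,"gripper": 1},
    {"x": 9,"y": -1.5,"z": 0,"ax": 0,"ay": 0,"az": 0,"gripper": 1}
  ]
}}

```text
time: 24.65
tcp_pos: [575.0, -150.4, 72.9]
orientation: [-3.141, 0.011, -0.164]
force: [-7.9, -1.1, -1.3]
gripper_width: 19.0
```

Emit:
{"name": "send_rows", "arguments": {
  "commands": [
    {"x": 3,"y": -0.5,"z": 0.5,"ax": 0,"ay": 0,"az": 0,"gripper": 1},
    {"x": 6,"y": -1,"z": 0.5,"ax": 0,"ay": 0,"az": 0,"gripper": 1},
    {"x": 6,"y": -1,"z": 0.5,"ax": 0,"ay": 0,"az": 0,"gripper": 1}
  ]
}}

```text
time: 25.02
tcp_pos: [585.5, -152.0, 75.1]
orientation: [3.142, 0.001, -0.164]
force: [-3.5, -0.6, -0.1]
gripper_width: 19.0
```

Emit:
{"name": "send_rows", "arguments": {
  "commands": [
    {"x": 1.5,"y": -0.2,"z": 0,"ax": 0,"ay": 0,"az": 0,"gripper": 1},
    {"x": 1.5,"y": -0.2,"z": 0,"ax": 0,"ay": 0,"az": 0,"gripper": 1},
    {"x": 1.5,"y": -0.2,"z": 0,"ax": 0,"ay": 0,"az": 0,"gripper": 1}
  ]
}}

```text
time: 25.4
tcp_pos: [585.6, -152.0, 75.1]
orientation: [-3.142, 0.004, -0.164]
force: [-6.4, -0.8, 1.4]
gripper_width: 19.1
```

Run:
```python
from h import *
t,s=look(2)
crop(s,(190,170,310,290),5,"s13.png")
```

```text
t 25.6 tcp [ 585.59 -151.99   75.08] sd [0.02 0.   0.  ] F [-7.   -0.4   1.93] w 18.8 rpy [ 3.1416  0.0043 -0.1639]
```

View pics/s13.png

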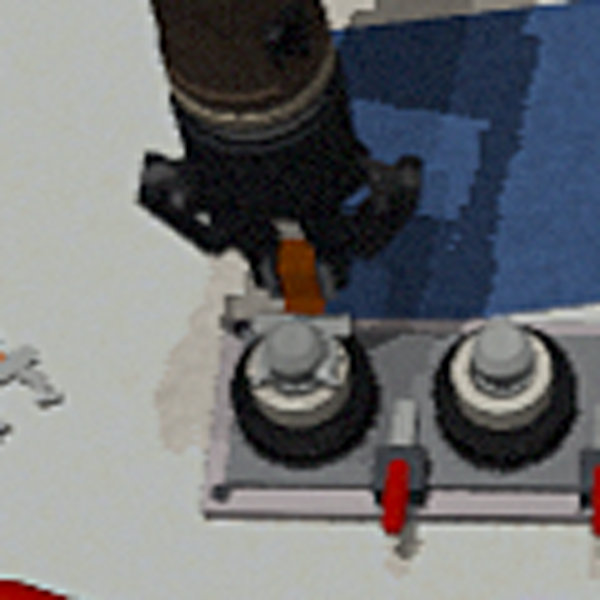

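Emit:
{"name": "send_rows", "arguments": {
  "commands": [
    {"x": -1,"y": 0,"z": 0,"ax": 0,"ay": 0,"az": 0,"gripper": -1},
    {"x": -1,"y": 0,"z": 0,"ax": 0,"ay": 0,"az": 0,"gripper": -1},
    {"x": -1,"y": 0,"z": 0,"ax": 0,"ay": 0,"az": 0,"gripper": -1},
    {"x": -1,"y": 0,"z": 40,"ax": 0,"ay": 0,"az": 0,"gripper": -1},
    {"x": -10,"y": -20,"z": 65,"ax": 0,"ay": 0,"az": 8,"gripper": -1},
    {"x": -29,"y": -178,"z": 65,"ax": 0,"ay": 0,"az": 38,"gripper": -1},
    {"x": -29,"y": -178,"z": 65,"ax": 0,"ay": 0,"az": 38,"gripper": -1},
    {"x": -29,"y": -178,"z": 65,"ax": 0,"ay": 0,"az": 38,"gripper": -1},
    {"x": -29,"y": -178,"z": 65,"ax": 0,"ay": 0,"az": 38,"gripper": -1},
    {"x": -29,"y": -178,"z": 65,"ax": 0,"ay": 0,"az": 38,"gripper": -1},
    {"x": -29,"y": -178,"z": 65,"ax": 0,"ay": 0,"az": 38,"gripper": -1}
  ]
}}

```text
time: 26.98
tcp_pos: [558.7, -328.7, 140.1]
orientation: [-3.141, -0.0, 0.5]
force: [-0.0, -0.5, 0.1]
gripper_width: 85.1
```

Run:
```python
from h import *
t,s=look(2)
crop(s,(120,150,320,290),4,"s14.png"); crop(t,(330,130,480,270),5,"t14.png")
```

```text
t 27.18 tcp [ 558.75 -329.02  140.27] sd [0.01 0.19 0.04] F [ 0.1  -0.74  0.01] w 85.4 rpy [-3.1415 -0.      0.5001]
```

View pics/s14.png

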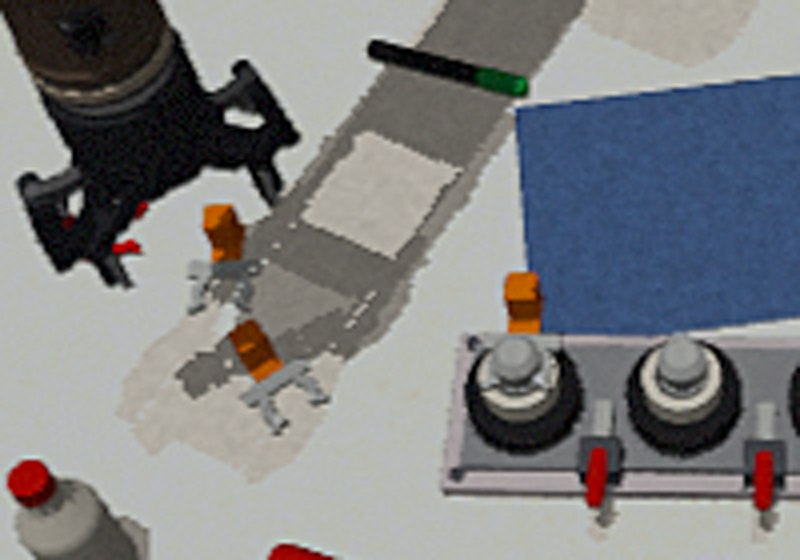

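View pics/t14.png

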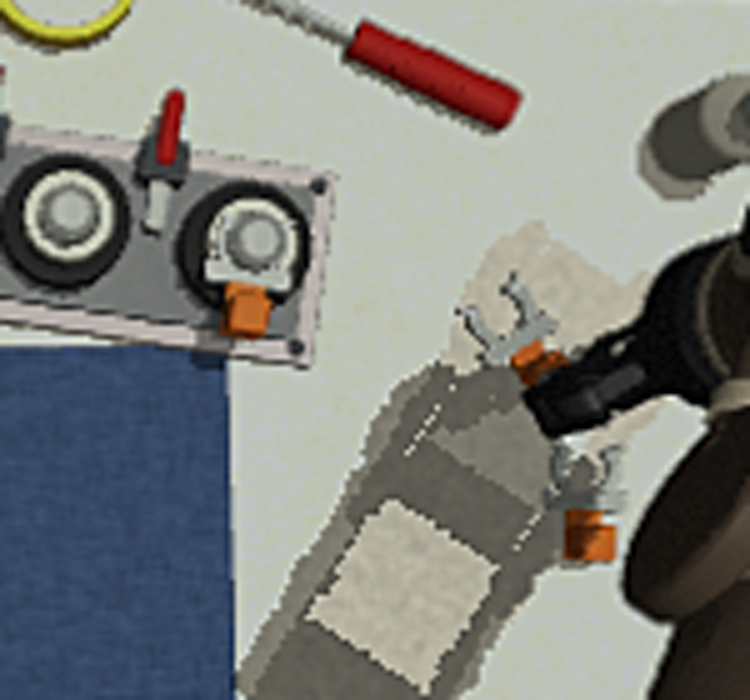

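Emit:
{"name": "send_rows", "arguments": {
  "commands": [
    {"x": -2.5,"y": -0.7,"z": -50,"ax": 0,"ay": 0,"az": 0,"gripper": -1},
    {"x": -2.5,"y": -0.7,"z": -100,"ax": 0,"ay": 0,"az": 0,"gripper": -1},
    {"x": -2.5,"y": -0.7,"z": -125,"ax": 0,"ay": 0,"az": 0,"gripper": -1},
    {"x": -2.5,"y": -0.7,"z": -132,"ax": 0,"ay": 0,"az": 0,"gripper": -1},
    {"x": -2.5,"y": -0.7,"z": -132,"ax": 0,"ay": 0,"az": 0,"gripper": 1},
    {"x": -2.5,"y": -0.7,"z": -132,"ax": 0,"ay": 0,"az": 0,"gripper": 1},
    {"x": -2.5,"y": -0.7,"z": -132,"ax": 0,"ay": 0,"az": 0,"gripper": 1},
    {"x": -2.5,"y": -0.7,"z": -132,"ax": 0,"ay": 0,"az": 0,"gripper": 1},
    {"x": -2.5,"y": -0.7,"z": -132,"ax": 0,"ay": 0,"az": 0,"gripper": 1},
    {"x": -2.5,"y": -0.7,"z": -132,"ax": 0,"ay": 0,"az": 0,"gripper": 1}
  ]
}}

```text
time: 28.42
tcp_pos: [557.0, -331.6, 9.9]
orientation: [3.139, -0.001, 0.499]
force: [0.0, 0.2, 5.5]
gripper_width: 19.0
```

Emit:
{"name": "send_rows", "arguments": {
  "commands": [
    {"x": 0,"y": 0,"z": 50,"ax": 0,"ay": 0,"az": 0,"gripper": 1},
    {"x": -10,"y": 30,"z": 100,"ax": 0,"ay": 0,"az": -10,"gripper": 1},
    {"x": -30,"y": 80,"z": 130,"ax": 0,"ay": 0,"az": -20,"gripper": 1},
    {"x": -50,"y": 130,"z": 130,"ax": 0,"ay": 0,"az": -30,"gripper": 1},
    {"x": -50,"y": 180,"z": 130,"ax": 0,"ay": 0,"az": -38,"gripper": 1},
    {"x": -20,"y": 285,"z": 100,"ax": 0,"ay": 0,"az": -38,"gripper": 1},
    {"x": -20,"y": 285,"z": 100,"ax": 0,"ay": 0,"az": -38,"gripper": 1},
    {"x": -20,"y": 285,"z": 67,"ax": 0,"ay": 0,"az": -38,"gripper": 1},
    {"x": -1,"y": 285,"z": 67,"ax": 0,"ay": 0,"az": -38,"gripper": 1},
    {"x": -1,"y": 285,"z": 67,"ax": 0,"ay": 0,"az": -38,"gripper": 1},
    {"x": -1,"y": 285,"z": 67,"ax": 0,"ay": 0,"az": -38,"gripper": 1}
  ]
}}

```text
time: 29.8
tcp_pos: [554.5, -46.1, 75.4]
orientation: [3.142, 0.0, -0.165]
force: [0.2, 0.0, -1.0]
gripper_width: 19.2
```

Run:
```python
from h import *
t,s=look(3)
crop(s,(210,150,350,290),5,"s15.png")
```

```text
t 30.1 tcp [554.56 -46.19  75.58] sd [0.14 0.02 0.04] F [ 0.11  0.13 -0.56] w 19.1 rpy [-3.1416e+00 -3.0000e-04 -1.6470e-01]
```

View pics/s15.png

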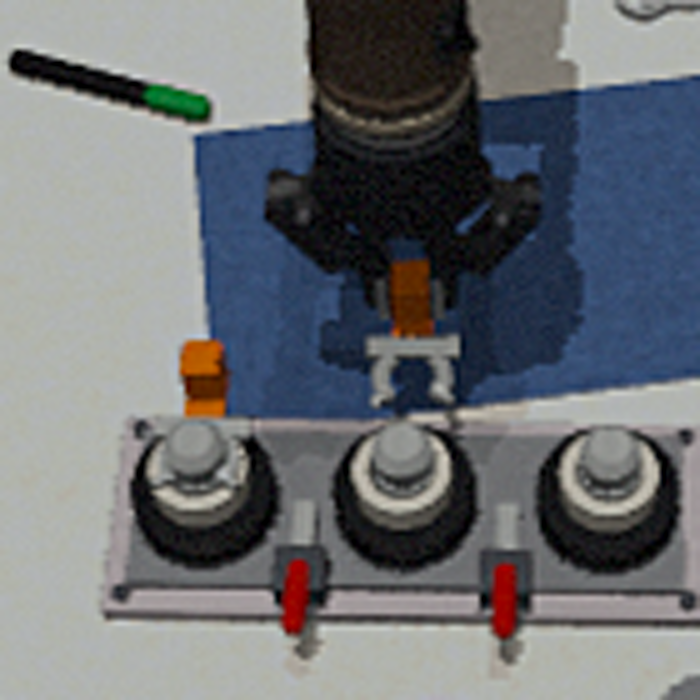

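Emit:
{"name": "send_rows", "arguments": {
  "commands": [
    {"x": 15,"y": -2.5,"z": 1.5,"ax": 0,"ay": 0,"az": 0,"gripper": 1},
    {"x": 24,"y": -3.9,"z": 1.5,"ax": 0,"ay": 0,"az": 0,"gripper": 1},
    {"x": 30,"y": -4.9,"z": 1.5,"ax": 0,"ay": 0,"az": 0,"gripper": 1},
    {"x": 34,"y": -5.6,"z": 1.5,"ax": 0,"ay": 0,"az": 0,"gripper": 1},
    {"x": 38,"y": -6.2,"z": 1.5,"ax": 0,"ay": 0,"az": 0,"gripper": 1},
    {"x": 41,"y": -6.7,"z": 1.5,"ax": 0,"ay": 0,"az": 0,"gripper": 1},
    {"x": 44,"y": -7.2,"z": 1.5,"ax": 0,"ay": 0,"az": 0,"gripper": 1},
    {"x": 47,"y": -7.7,"z": 1.5,"ax": 0,"ay": 0,"az": 0,"gripper": 1},
    {"x": 47,"y": -7.7,"z": 1.5,"ax": 0,"ay": 0,"az": 0,"gripper": 1}
  ]
}}

```text
time: 31.22
tcp_pos: [601.6, -53.8, 76.3]
orientation: [3.141, 0.001, -0.164]
force: [-2.0, -1.9, -0.5]
gripper_width: 19.0
```

Snapped; now press to confirm stiffness.

Emit:
{"name": "send_rows", "arguments": {
  "commands": [
    {"x": 2,"y": -0.3,"z": 0,"ax": 0,"ay": 0,"az": 0,"gripper": 1},
    {"x": 2,"y": -0.3,"z": 0,"ax": 0,"ay": 0,"az": 0,"gripper": 1},
    {"x": 2,"y": -0.3,"z": 0,"ax": 0,"ay": 0,"az": 0,"gripper": 1}
  ]
}}

```text
time: 31.6
tcp_pos: [601.8, -53.8, 76.3]
orientation: [3.141, 0.005, -0.164]
force: [-5.6, -0.5, 1.6]
gripper_width: 18.9
```

Emit:
{"name": "send_rows", "arguments": {
  "commands": [
    {"x": 0,"y": 0,"z": 0,"ax": 0,"ay": 0,"az": 0,"gripper": -1},
    {"x": 0,"y": 0,"z": 0,"ax": 0,"ay": 0,"az": 0,"gripper": -1},
    {"x": 0,"y": 0,"z": 0,"ax": 0,"ay": 0,"az": 0,"gripper": -1},
    {"x": 0,"y": 0,"z": 40,"ax": 0,"ay": 0,"az": 0,"gripper": -1},
    {"x": -20,"y": -10,"z": 65,"ax": 0,"ay": 0,"az": 5,"gripper": -1},
    {"x": -142,"y": -296,"z": 60,"ax": 0,"ay": 0,"az": 5,"gripper": -1},
    {"x": -142,"y": -296,"z": 60,"ax": 0,"ay": 0,"az": 5,"gripper": -1},
    {"x": -142,"y": -296,"z": 60,"ax": 0,"ay": 0,"az": 5,"gripper": -1},
    {"x": -142,"y": -296,"z": 60,"ax": 0,"ay": 0,"az": 5,"gripper": -1},
    {"x": -142,"y": -296,"z": 60,"ax": 0,"ay": 0,"az": 5,"gripper": -1},
    {"x": -142,"y": -296,"z": 60,"ax": 0,"ay": 0,"az": 5,"gripper": -1},
    {"x": -142,"y": -296,"z": 60,"ax": 0,"ay": 0,"az": 5,"gripper": -1}
  ]
}}

```text
time: 33.1
tcp_pos: [462.0, -349.8, 136.8]
orientation: [-3.141, -0.0, -0.078]
force: [0.1, 0.9, -0.4]
gripper_width: 85.5
```

Run:
```python
from h import *
t,s=look(2)
crop(s,(120,150,320,290),4,"s16.png"); crop(t,(330,130,490,270),5,"t16.png")
from meas import spot
a=spot(s,(174,203),155,9,1); print(a)
```

```text
t 33.3 tcp [ 462.57 -348.54  136.7 ] sd [0.09 0.09 0.03] F [-0.59  0.19 -0.56] w 85.6 rpy [-3.1413  0.     -0.0747]
((np.float64(173.0), np.float64(205.30769230769232)), 13)
```

View pics/s16.png

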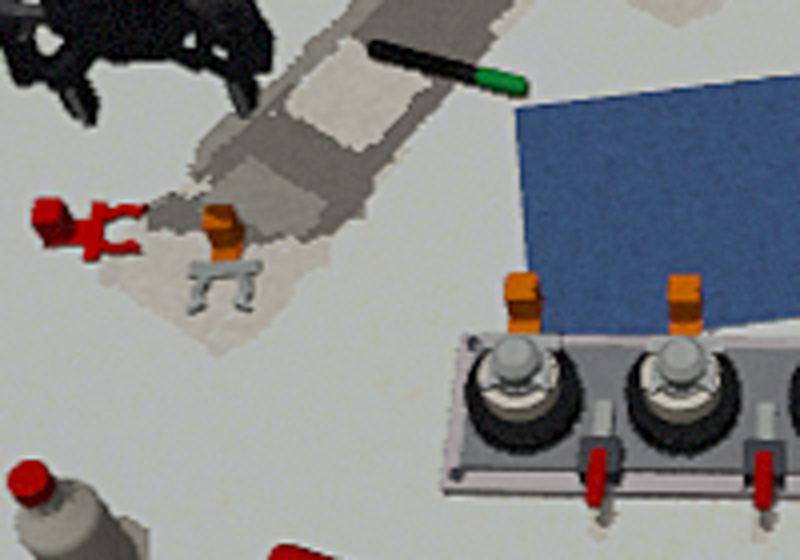

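View pics/t16.png

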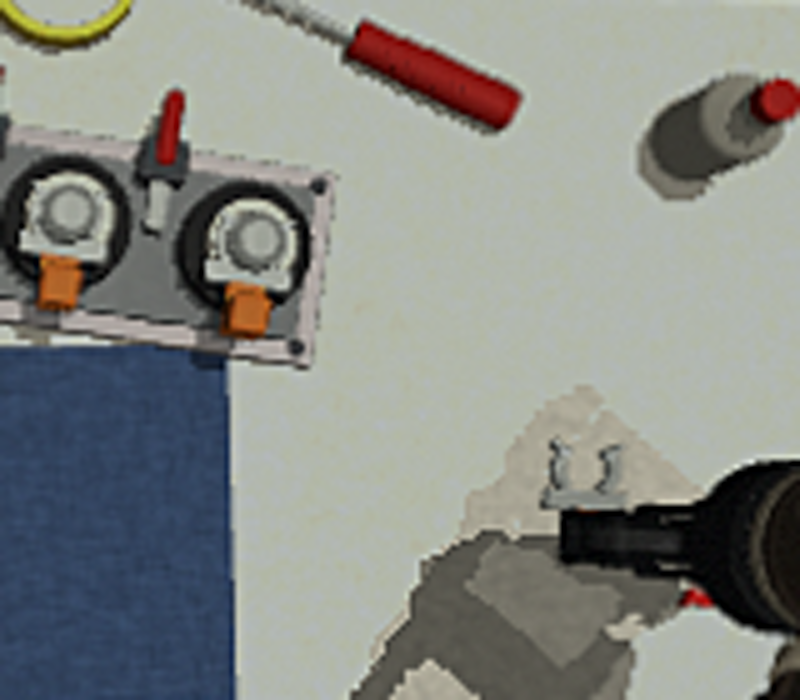

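Run:
```python
from h import *
t=cap("top")
print(plane(t,466.0,238,5),plane(t,465.5,250.8,5),plane(t,449.4,238.1,34))
```

```text
[ 461.86133998 -407.71177718    5.        ] [ 426.22755661 -404.856418      5.        ] [ 463.09398811 -350.42848669   34.        ]
```

Emit:
{"name": "send_rows", "arguments": {
  "commands": [
    {"x": -0.4,"y": -1.5,"z": -30,"ax": 0,"ay": 0,"az": 0,"gripper": 0},
    {"x": -0.4,"y": -1.5,"z": -60,"ax": 0,"ay": 0,"az": 0,"gripper": 0},
    {"x": -0.4,"y": -1.5,"z": -60,"ax": 0,"ay": 0,"az": 0,"gripper": 0},
    {"x": -0.4,"y": -1.5,"z": -60,"ax": 0,"ay": 0,"az": 0,"gripper": 0}
  ]
}}

```text
time: 33.85
tcp_pos: [462.4, -351.4, 77.6]
orientation: [3.141, -0.001, -0.076]
force: [-1.1, -0.9, 1.2]
gripper_width: 42.1
```

Emit:
{"name": "send_rows", "arguments": {
  "commands": [
    {"x": 0,"y": 0.7,"z": -40,"ax": 0,"ay": 0,"az": 0,"gripper": 0},
    {"x": 0,"y": 0.7,"z": -62,"ax": 0,"ay": 0,"az": 0,"gripper": 0},
    {"x": 0,"y": 0.7,"z": -69,"ax": 0,"ay": 0,"az": 0,"gripper": 0},
    {"x": 0,"y": 0.7,"z": -69,"ax": 0,"ay": 0,"az": 0,"gripper": 0},
    {"x": 0,"y": 0.7,"z": -69,"ax": 0,"ay": 0,"az": 0,"gripper": 1},
    {"x": 0,"y": 0.7,"z": -69,"ax": 0,"ay": 0,"az": 0,"gripper": 1},
    {"x": 0,"y": 0.7,"z": -69,"ax": 0,"ay": 0,"az": 0,"gripper": 1},
    {"x": 0,"y": 0.7,"z": -69,"ax": 0,"ay": 0,"az": 0,"gripper": 1}
  ]
}}

```text
time: 34.85
tcp_pos: [462.9, -351.9, 9.5]
orientation: [3.14, -0.003, -0.077]
force: [0.2, 0.0, 6.2]
gripper_width: 18.7
```

Emit:
{"name": "send_rows", "arguments": {
  "commands": [
    {"x": 0,"y": 0,"z": 60,"ax": 0,"ay": 0,"az": 0,"gripper": 1},
    {"x": 0,"y": 40,"z": 110,"ax": 0,"ay": 0,"az": -5,"gripper": 1},
    {"x": 80,"y": 404,"z": 125,"ax": 0,"ay": 0,"az": -5,"gripper": 1},
    {"x": 80,"y": 404,"z": 125,"ax": 0,"ay": 0,"az": -5,"gripper": 1},
    {"x": 80,"y": 404,"z": 125,"ax": 0,"ay": 0,"az": -5,"gripper": 1},
    {"x": 80,"y": 404,"z": 125,"ax": 0,"ay": 0,"az": -5,"gripper": 1},
    {"x": 80,"y": 404,"z": 125,"ax": 0,"ay": 0,"az": -5,"gripper": 1},
    {"x": 80,"y": 404,"z": 125,"ax": 0,"ay": 0,"az": -5,"gripper": 1},
    {"x": 80,"y": 404,"z": 125,"ax": 0,"ay": 0,"az": -5,"gripper": 1},
    {"x": 80,"y": 404,"z": 90,"ax": 0,"ay": 0,"az": -5,"gripper": 1},
    {"x": 100,"y": 404,"z": 69,"ax": 0,"ay": 0,"az": -5,"gripper": 1},
    {"x": 109,"y": 404,"z": 69,"ax": 0,"ay": 0,"az": -5,"gripper": 1}
  ]
}}

```text
time: 36.35
tcp_pos: [568.9, 52.1, 74.7]
orientation: [3.14, 0.005, -0.165]
force: [-0.8, 0.4, 0.3]
gripper_width: 19.0
```

Run:
```python
from h import *
t,s=look(4)
crop(s,(240,150,400,290),5,"s17.png")
```

```text
t 36.75 tcp [570.93  52.74  77.6 ] sd [0.4  0.32 0.22] F [ 0.36  0.14 -0.23] w 19.1 rpy [-3.1414e+00 -9.0000e-04 -1.6450e-01]
```

View pics/s17.png

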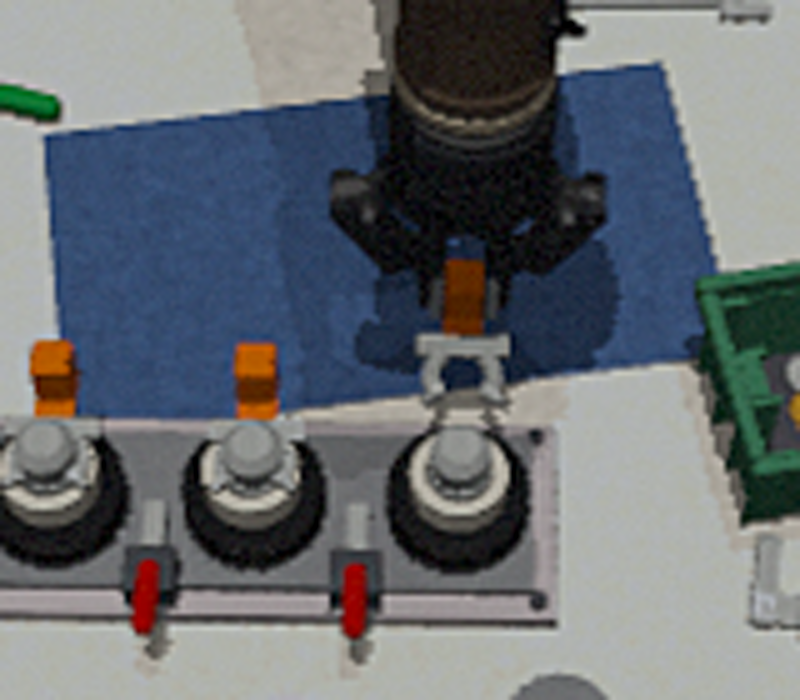

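Emit:
{"name": "send_rows", "arguments": {
  "commands": [
    {"x": 15,"y": -3.2,"z": -0.8,"ax": 0,"ay": 0,"az": 0,"gripper": 1},
    {"x": 24,"y": -4.6,"z": -0.8,"ax": 0,"ay": 0,"az": 0,"gripper": 1},
    {"x": 30,"y": -5.6,"z": -0.8,"ax": 0,"ay": 0,"az": 0,"gripper": 1},
    {"x": 34,"y": -6.3,"z": -0.8,"ax": 0,"ay": 0,"az": 0,"gripper": 1},
    {"x": 38,"y": -6.9,"z": -0.8,"ax": 0,"ay": 0,"az": 0,"gripper": 1},
    {"x": 41,"y": -7.4,"z": -0.8,"ax": 0,"ay": 0,"az": 0,"gripper": 1},
    {"x": 44,"y": -7.9,"z": -0.8,"ax": 0,"ay": 0,"az": 0,"gripper": 1},
    {"x": 47,"y": -8.4,"z": -0.8,"ax": 0,"ay": 0,"az": 0,"gripper": 1},
    {"x": 47,"y": -8.4,"z": -0.8,"ax": 0,"ay": 0,"az": 0,"gripper": 1}
  ]
}}

```text
time: 37.88
tcp_pos: [617.7, 44.9, 75.8]
orientation: [-3.142, -0.0, -0.164]
force: [-0.6, -0.2, -0.7]
gripper_width: 19.0
```

Emit:
{"name": "send_rows", "arguments": {
  "commands": [
    {"x": 2,"y": -0.3,"z": 0,"ax": 0,"ay": 0,"az": 0,"gripper": 1},
    {"x": 2,"y": -0.3,"z": 0,"ax": 0,"ay": 0,"az": 0,"gripper": 1},
    {"x": 2,"y": -0.3,"z": 0,"ax": 0,"ay": 0,"az": 0,"gripper": 1}
  ]
}}

```text
time: 38.25
tcp_pos: [617.9, 44.8, 75.6]
orientation: [3.141, 0.004, -0.164]
force: [-4.9, 0.5, 0.5]
gripper_width: 19.0
```

Emit:
{"name": "send_rows", "arguments": {
  "commands": [
    {"x": 0,"y": 0,"z": 0,"ax": 0,"ay": 0,"az": 0,"gripper": -1},
    {"x": 0,"y": 0,"z": 0,"ax": 0,"ay": 0,"az": 0,"gripper": -1},
    {"x": 0,"y": 0,"z": 0,"ax": 0,"ay": 0,"az": 0,"gripper": -1},
    {"x": 0,"y": 0,"z": 45,"ax": 0,"ay": 0,"az": 0,"gripper": -1},
    {"x": -20,"y": -10,"z": 80,"ax": 0,"ay": 0,"az": 0,"gripper": -1},
    {"x": -200,"y": -40,"z": 130,"ax": 0,"ay": 0,"az": 0,"gripper": -1},
    {"x": -200,"y": -40,"z": 130,"ax": 0,"ay": 0,"az": 0,"gripper": -1},
    {"x": -200,"y": -40,"z": 130,"ax": 0,"ay": 0,"az": 0,"gripper": -1},
    {"x": -200,"y": -40,"z": 130,"ax": 0,"ay": 0,"az": 0,"gripper": -1},
    {"x": -200,"y": -40,"z": 130,"ax": 0,"ay": 0,"az": 0,"gripper": -1}
  ]
}}

```text
time: 39.5
tcp_pos: [420.8, 4.4, 206.9]
orientation: [-3.141, -0.004, -0.165]
force: [0.5, -0.6, -0.2]
gripper_width: 85.3
```

Run:
```python
from h import *
t,s=look(3)
crop(t,(270,140,410,220),5.5,"t18.png"); crop(t,(120,140,270,280),5,"t18b.png"); crop(s,(225,160,370,290),5,"s18.png"); crop(s,(370,140,490,260),5,"s18b.png")
```

```text
t 39.8 tcp [420.77   4.59 205.91] sd [0.37 0.04 0.32] F [ 0.15 -0.02  0.21] w 85.4 rpy [ 3.1416e+00  9.0000e-04 -1.6410e-01]
```

View pics/t18.png

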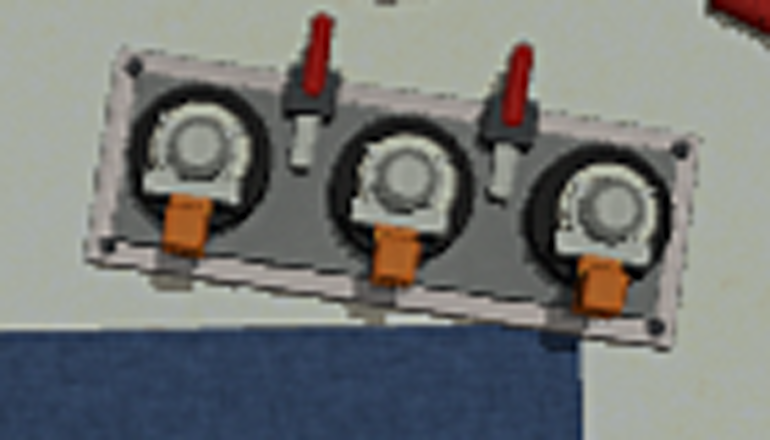

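View pics/t18b.png

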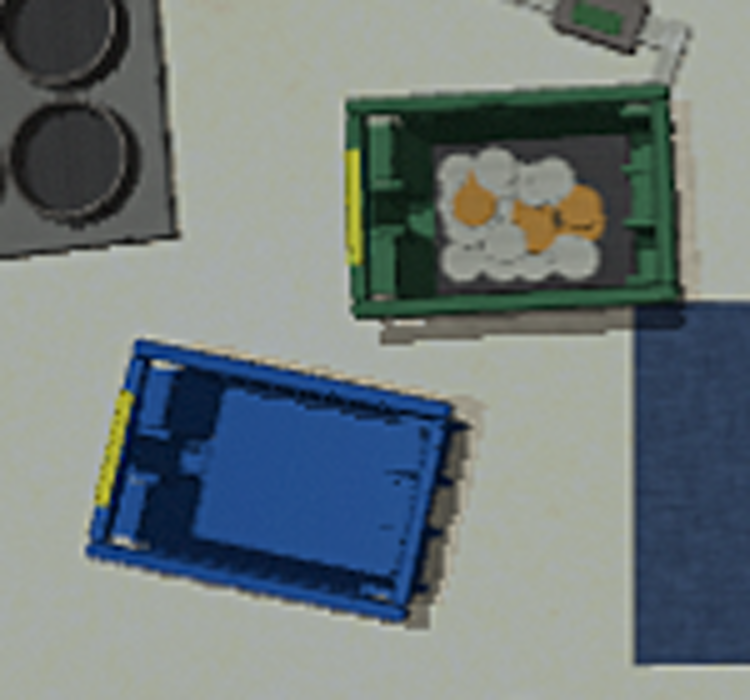

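View pics/s18.png

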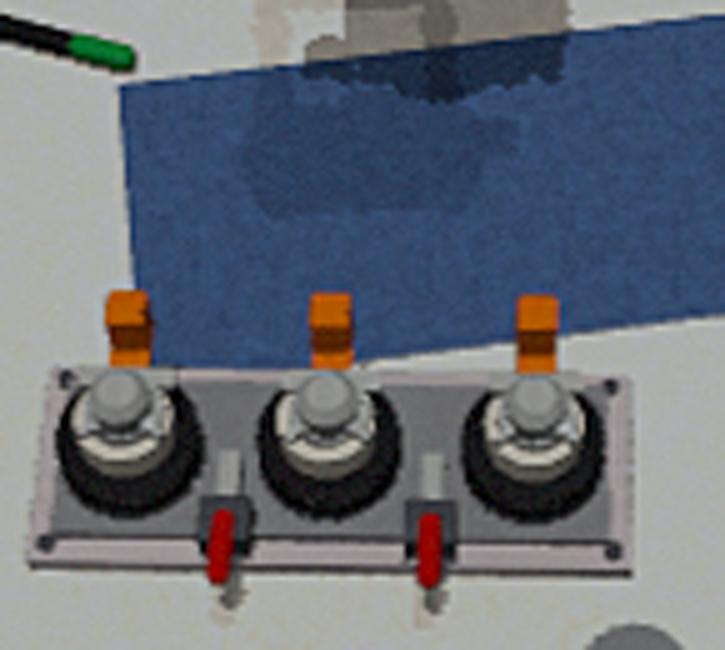

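View pics/s18b.png

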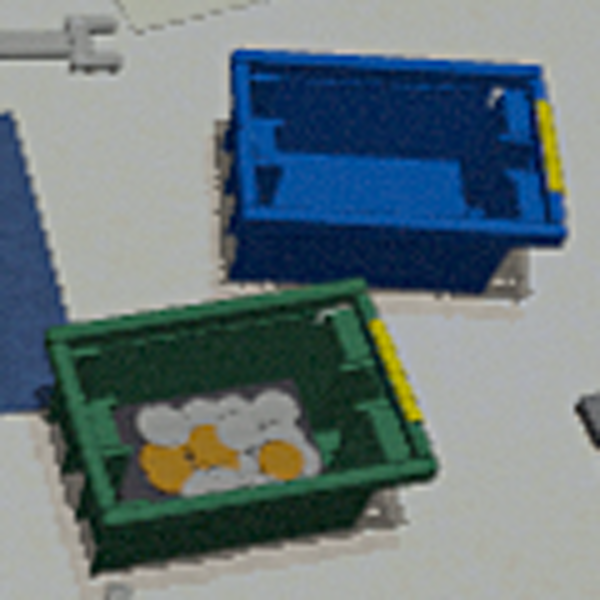

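Run:
```python
from h import *
t=cap("top"); s=cap("scene")
T=lambda p:(120+p[0]/5,140+p[1]/5); S=lambda p:(370+p[0]/5,140+p[1]/5)
# order: (+y,+x),(-y,+x),(-y,-x),(+y,-x)
D={"blue":([(135,340),(455,402),(405,620),(87,552)],[(566,242),(238,222),(232,50),(545,66)]),
"green":([(347,98),(668,85),(682,300),(355,318)],[(437,478),(105,520),(48,330),(362,280)])}
for n,(a,b) in D.items():
    tr=[tri(t,T(p),s,S(q)) for p,q in zip(a,b)]
    print(n,"tri z",[round(x[0][2],1) for x in tr],"gap",[round(x[1],1) for x in tr])
    for nm,P in(("top",np.array([plane(t,*T(p),76)[:2] for p in a])),("scn",np.array([plane(s,*S(q),76)[:2] for q in b]))):
        c=P.mean(0); ux=(P[0]+P[3]-P[1]-P[2])/2; uy=(P[0]+P[1]-P[2]-P[3])/2
        print(nm,P.round(1).tolist(),"c",c.round(1),"len",np.linalg.norm(ux).round(1),np.linalg.norm(uy).round(1),"ang x",np.degrees(np.arctan2(ux[1],ux[0])).round(2),"ang side",np.degrees(np.arctan2(uy[1],uy[0])).round(2))
```

```text
blue tri z [np.float64(67.6), np.float64(71.9), np.float64(74.3), np.float64(75.5)] gap [np.float64(1.3), np.float64(2.6), np.float64(4.1), np.float64(5.1)]
top [[554.3, 452.7], [519.8, 285.7], [408.0, 311.2], [444.9, 476.2]] c [481.7 381.4] len 169.8 113.3 ang x 77.87 ang side -12.51
scn [[560.2, 452.7], [523.0, 287.7], [409.6, 315.2], [445.5, 481.7]] c [484.6 384.3] len 169.7 117.5 ang x 77.56 ang side -13.91
green tri z [np.float64(68.1), np.float64(77.1), np.float64(73.4), np.float64(71.4)] gap [np.float64(0.7), np.float64(3.2), np.float64(7.5), np.float64(3.6)]
top [[680.0, 343.2], [684.6, 174.7], [571.3, 167.8], [564.2, 337.9]] c [625.  255.9] len 169.4 114.7 ang x 91.98 ang side 3.06
scn [[685.4, 342.8], [684.4, 178.1], [574.2, 174.9], [567.8, 340.9]] c [628.  259.2] len 165.4 113.9 ang x 90.92 ang side 1.26
```

Run:
```python
from h import *
t=cap("top"); s=cap("scene")
H,S,V=cv2.split(t["hsv"])
print("green rim",t["hsv"][161,205:240:8].tolist(),t["hsv"][201,205:240:8].tolist(), t["hsv"][163,215].tolist())
m=((H>55)&(H<95)&(S>60)).astype(np.uint8)
z=np.zeros_like(m); z[150:212,184:262]=m[150:212,184:262]
# outermost top edge and bottom edge by column, sub-pixel via V? simple first pixel
def fit(c,pts,zz):
    W=np.array([plane(c,u,v,zz)[:2] for u,v in pts]); vx,vy,x0,y0=cv2.fitLine(W.astype(np.float32),cv2.DIST_HUBER,0,0.01,0.01).ravel()
    a=np.degrees(np.arctan2(vy,vx)); return round(a%180,2),(round(float(x0),1),round(float(y0),1))
top=[(u,np.nonzero(z[:,u])[0].min()-.5) for u in range(194,250) ]
bot=[(u,np.nonzero(z[:,u])[0].max()+.5) for u in range(196,250) ]
lef=[(np.nonzero(z[v])[0].min()-.5,v) for v in range(164,200)]
rig=[(np.nonzero(z[v])[0].max()+.5,v) for v in range(164,196)]
for n,p in(("far",top),("near",bot),("left",lef),("right",rig)): print("green",n,fit(t,p,76))
m=((H>100)&(H<125)&(S>140)).astype(np.uint8); z=np.zeros_like(m); z[200:270,130:222]=m[200:270,130:222]
n,l,st,ce=cv2.connectedComponentsWithStats(z); z=(l==1+np.argmax(st[1:,4]))
top=[(u,np.nonzero(z[:,u])[0].min()-.5) for u in range(150,208) ]
bot=[(u,np.nonzero(z[:,u])[0].max()+.5) for u in range(140,198) ]
for n,p in(("far",top),("near",bot)): print("blue",n,fit(t,p,76))
```

```text
green rim [[71, 115, 80], [72, 119, 58], [72, 139, 33], [71, 108, 40], [73, 136, 30]] [[71, 110, 97], [71, 117, 89], [71, 124, 76], [73, 170, 39], [57, 48, 48]] [73, 141, 29]
green far (np.float32(92.44), (682.7, 260.0))
green near (np.float32(91.92), (568.3, 258.0))
green left (np.float32(3.69), (623.3, 336.4))
green right (np.float32(2.39), (625.9, 173.6))
blue far (np.float32(77.57), (537.5, 370.5))
blue near (np.float32(77.5), (426.5, 395.7))
```

Emit:
{"name": "send_rows", "arguments": {
  "commands": [
    {"x": 0,"y": 20,"z": 20,"ax": 0,"ay": 0,"az": 10,"gripper": 0},
    {"x": 0,"y": 200,"z": 20,"ax": 0,"ay": 0,"az": 120,"gripper": 0},
    {"x": 0,"y": 200,"z": 20,"ax": 0,"ay": 0,"az": 120,"gripper": 0},
    {"x": 0,"y": 200,"z": 20,"ax": 0,"ay": 0,"az": 120,"gripper": 0},
    {"x": 0,"y": 200,"z": 20,"ax": 0,"ay": 0,"az": 120,"gripper": 0},
    {"x": 0,"y": 200,"z": 20,"ax": 0,"ay": 0,"az": 120,"gripper": 0},
    {"x": 0,"y": 200,"z": 20,"ax": 0,"ay": 0,"az": 120,"gripper": 0},
    {"x": 0,"y": 200,"z": 20,"ax": 0,"ay": 0,"az": 120,"gripper": 0},
    {"x": 0,"y": 200,"z": 20,"ax": 0,"ay": 0,"az": 120,"gripper": 0},
    {"x": 0,"y": 200,"z": 20,"ax": 0,"ay": 0,"az": 120,"gripper": 0},
    {"x": 0,"y": 200,"z": 20,"ax": 0,"ay": 0,"az": 120,"gripper": 0},
    {"x": 0,"y": 200,"z": 20,"ax": 0,"ay": 0,"az": 120,"gripper": 0}
  ]
}}

```text
time: 41.5
tcp_pos: [419.5, 204.6, 225.8]
orientation: [-3.141, 0.0, 1.932]
force: [-0.2, -0.1, 1.1]
gripper_width: 42.7
```

Emit:
{"name": "send_rows", "arguments": {
  "commands": [
    {"x": 10,"y": 190,"z": -60,"ax": 0,"ay": 0,"az": 146.8,"gripper": 0},
    {"x": 10,"y": 190,"z": -60,"ax": 0,"ay": 0,"az": 146.8,"gripper": 0},
    {"x": 10,"y": 190,"z": -60,"ax": 0,"ay": 0,"az": 146.8,"gripper": 0},
    {"x": 10,"y": 190,"z": -60,"ax": 0,"ay": 0,"az": 146.8,"gripper": 0},
    {"x": 10,"y": 190,"z": -60,"ax": 0,"ay": 0,"az": 146.8,"gripper": 0},
    {"x": 10,"y": 190,"z": -60,"ax": 0,"ay": 0,"az": 146.8,"gripper": 0},
    {"x": 10,"y": 190,"z": -60,"ax": 0,"ay": 0,"az": 146.8,"gripper": 0},
    {"x": 10,"y": 190,"z": -60,"ax": 0,"ay": 0,"az": 146.8,"gripper": 0},
    {"x": 10,"y": 190,"z": -60,"ax": 0,"ay": 0,"az": 146.8,"gripper": 0},
    {"x": 10,"y": 190,"z": -60,"ax": 0,"ay": 0,"az": 146.8,"gripper": 0},
    {"x": 10,"y": 190,"z": -60,"ax": 0,"ay": 0,"az": 146.8,"gripper": 0},
    {"x": 10,"y": 190,"z": -60,"ax": 0,"ay": 0,"az": 146.8,"gripper": 0}
  ]
}}

```text
time: 43.0
tcp_pos: [429.5, 394.6, 165.7]
orientation: [3.141, -0.0, -2.097]
force: [0.8, -0.9, -0.8]
gripper_width: 42.7
```

Run:
```python
from h import *
t,s=look(2); print(r.get_state()["joint_positions"].round(3))
```

```text
t 43.2 tcp [429.46 394.57 165.7 ] sd [0.01 0.   0.05] F [ 0.41  0.22 -0.15] w 42.9 rpy [ 3.1414e+00 -3.0000e-04 -2.1062e+00]
[ 0.668  0.299  1.788  0.     1.055 -1.938]
```

Emit:
{"name": "send_rows", "arguments": {
  "commands": [
    {"x": 1.8,"y": 0.2,"z": -20,"ax": 0,"ay": 0,"az": 18.2,"gripper": 0},
    {"x": 1.8,"y": 0.2,"z": -50,"ax": 0,"ay": 0,"az": 18.2,"gripper": 0},
    {"x": 1.8,"y": 0.2,"z": -65,"ax": 0,"ay": 0,"az": 18.2,"gripper": 0},
    {"x": 1.8,"y": 0.2,"z": -65,"ax": 0,"ay": 0,"az": 18.2,"gripper": 0},
    {"x": 1.8,"y": 0.2,"z": -65,"ax": 0,"ay": 0,"az": 18.2,"gripper": 0}
  ]
}}

```text
time: 43.82
tcp_pos: [432.0, 395.3, 101.9]
orientation: [-3.14, 0.001, -1.787]
force: [0.6, 0.1, 0.5]
gripper_width: 43.0
```

Run:
```python
from h import *
t,s=look(2); crop(s,(370,100,510,220),5,"s19.png")
```

```text
t 44.02 tcp [432.11 395.42 102.23] sd [0.11 0.1  0.11] F [-0.18 -0.25 -0.04] w 43.1 rpy [-3.1402e+00  1.6000e-03 -1.7860e+00]
```

View pics/s19.png

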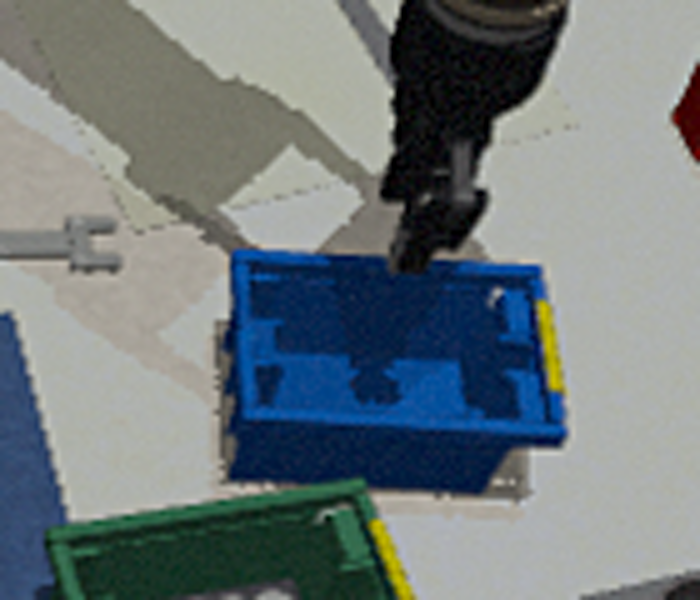

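Emit:
{"name": "send_rows", "arguments": {
  "commands": [
    {"x": -0.5,"y": 0,"z": -25,"ax": 0,"ay": 0,"az": 0,"gripper": 0},
    {"x": -0.5,"y": 0,"z": -40,"ax": 0,"ay": 0,"az": 0,"gripper": 0},
    {"x": -0.5,"y": 0,"z": -47,"ax": 0,"ay": 0,"az": 0,"gripper": 0},
    {"x": -0.5,"y": 0,"z": -47,"ax": 0,"ay": 0,"az": 0,"gripper": 0}
  ]
}}

```text
time: 44.52
tcp_pos: [430.5, 394.5, 53.5]
orientation: [3.141, -0.001, -1.786]
force: [-0.3, 0.1, -0.4]
gripper_width: 42.8
```

Emit:
{"name": "send_rows", "arguments": {
  "commands": [
    {"x": 0,"y": 0,"z": 0,"ax": 0,"ay": 0,"az": 0,"gripper": 1},
    {"x": 0,"y": 0,"z": 0,"ax": 0,"ay": 0,"az": 0,"gripper": 1},
    {"x": 0,"y": 0,"z": 0,"ax": 0,"ay": 0,"az": 0,"gripper": 1},
    {"x": 0,"y": 0,"z": 0,"ax": 0,"ay": 0,"az": 0,"gripper": 1}
  ]
}}

```text
time: 45.02
tcp_pos: [431.5, 395.3, 55.8]
orientation: [-3.14, 0.001, -1.785]
force: [-2.8, -1.1, 6.1]
gripper_width: 8.2
```

Gripped (8.2 mm, rim 9). Lift.

Emit:
{"name": "send_rows", "arguments": {
  "commands": [
    {"x": 0,"y": 0,"z": 25,"ax": 0,"ay": 0,"az": 0,"gripper": 1},
    {"x": 0,"y": 0,"z": 60,"ax": 0,"ay": 0,"az": 0,"gripper": 1},
    {"x": 0,"y": 0,"z": 110,"ax": 0,"ay": 0,"az": 0,"gripper": 1},
    {"x": 0,"y": 0,"z": 160,"ax": 0,"ay": 0,"az": 0,"gripper": 1},
    {"x": 0,"y": 0,"z": 160,"ax": 0,"ay": 0,"az": 0,"gripper": 1},
    {"x": 0,"y": 0,"z": 160,"ax": 0,"ay": 0,"az": 0,"gripper": 1}
  ]
}}

```text
time: 45.78
tcp_pos: [430.0, 394.1, 213.1]
orientation: [3.14, -0.001, -1.786]
force: [-0.7, -0.7, -3.5]
gripper_width: 7.9
```

Run:
```python
from h import *
t,s=look(2); crop(s,(340,20,560,230),3,"s20.png"); crop(t,(80,140,270,290),4,"t20.png")
```

```text
t 45.98 tcp [429.36 393.62 211.47] sd [0.14 0.12 0.04] F [ 0.22 -0.06 -2.53] w 8.0 rpy [ 3.1386 -0.0036 -1.7855]
```

View pics/s20.png

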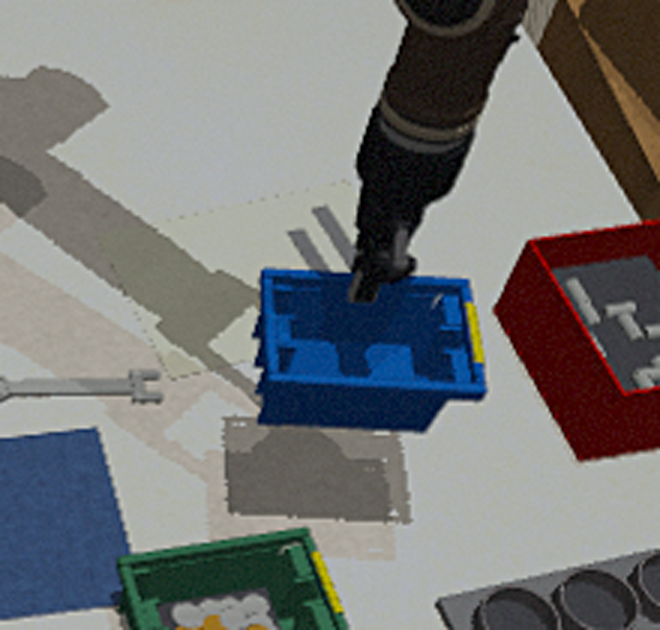

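View pics/t20.png

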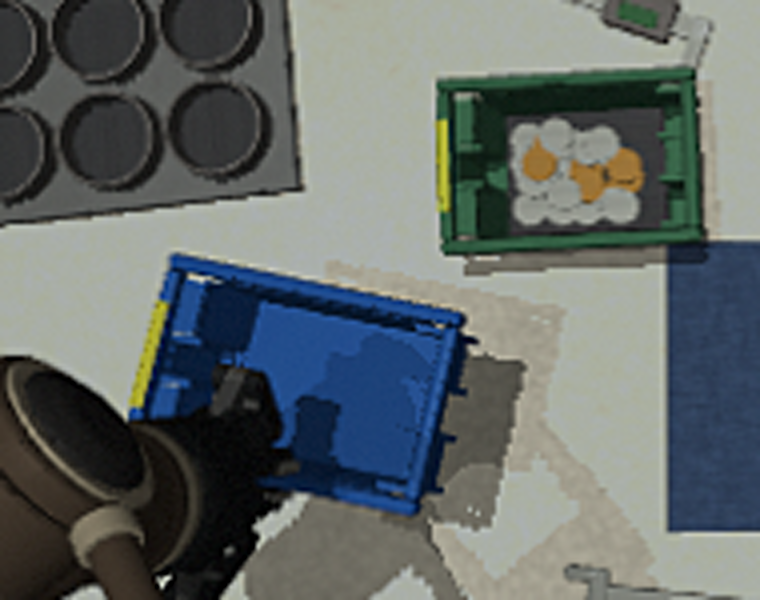

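Emit:
{"name": "send_rows", "arguments": {
  "commands": [
    {"x": 20,"y": -10,"z": 15,"ax": 0,"ay": 0,"az": -8,"gripper": 1},
    {"x": 36,"y": -20,"z": 15,"ax": 0,"ay": 0,"az": -18,"gripper": 1},
    {"x": 52,"y": -28,"z": 15,"ax": 0,"ay": 0,"az": -28,"gripper": 1},
    {"x": 68,"y": -36,"z": 15,"ax": 0,"ay": 0,"az": -38,"gripper": 1},
    {"x": 84,"y": -44,"z": 15,"ax": 0,"ay": 0,"az": -48,"gripper": 1},
    {"x": 100,"y": -52,"z": 15,"ax": 0,"ay": 0,"az": -58,"gripper": 1},
    {"x": 116,"y": -60,"z": 15,"ax": 0,"ay": 0,"az": -68,"gripper": 1},
    {"x": 132,"y": -68,"z": 15,"ax": 0,"ay": 0,"az": -78,"gripper": 1},
    {"x": 148,"y": -76,"z": 15,"ax": 0,"ay": 0,"az": -88,"gripper": 1},
    {"x": 164,"y": -84,"z": 15,"ax": 0,"ay": 0,"az": -98,"gripper": 1},
    {"x": 180,"y": -94,"z": 15,"ax": 0,"ay": 0,"az": -108,"gripper": 1},
    {"x": 180,"y": -94,"z": 15,"ax": 0,"ay": 0,"az": -108,"gripper": 1}
  ]
}}

```text
time: 47.48
tcp_pos: [611.2, 299.7, 227.2]
orientation: [-3.14, -0.001, 2.613]
force: [-0.3, 0.4, -2.2]
gripper_width: 8.0
```

Run:
```python
from h import *
t,s=look(2); crop(s,(340,80,540,260),3.5,"s21.png")
```

```text
t 47.67 tcp [609.9  300.93 227.92] sd [0.06 0.2  0.32] F [-0.4   0.13 -1.65] w 7.7 rpy [-3.1406e+00 -1.3000e-03  2.6150e+00]
```

View pics/s21.png

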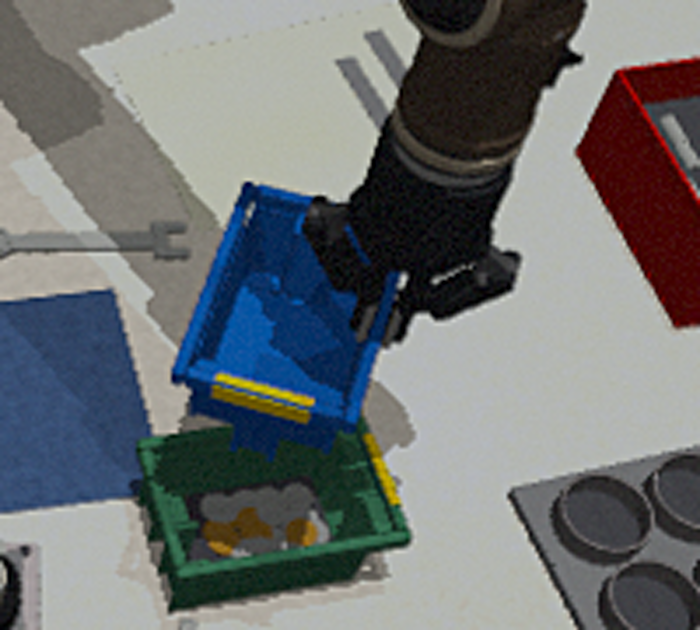

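Emit:
{"name": "send_rows", "arguments": {
  "commands": [
    {"x": 12,"y": -7,"z": 0,"ax": 0,"ay": 0,"az": -10,"gripper": 1},
    {"x": 24,"y": -14,"z": 0,"ax": 0,"ay": 0,"az": -20,"gripper": 1},
    {"x": 36,"y": -21,"z": 0,"ax": 0,"ay": 0,"az": -30,"gripper": 1},
    {"x": 48,"y": -28,"z": 0,"ax": 0,"ay": 0,"az": -40,"gripper": 1},
    {"x": 60,"y": -35,"z": 0,"ax": 0,"ay": 0,"az": -49,"gripper": 1},
    {"x": 70,"y": -42.3,"z": 0,"ax": 0,"ay": 0,"az": -57.6,"gripper": 1},
    {"x": 70,"y": -42.3,"z": -20,"ax": 0,"ay": 0,"az": -57.6,"gripper": 1},
    {"x": 70,"y": -42.3,"z": -50,"ax": 0,"ay": 0,"az": -57.6,"gripper": 1},
    {"x": 70,"y": -42.3,"z": -50,"ax": 0,"ay": 0,"az": -57.6,"gripper": 1},
    {"x": 70,"y": -42.3,"z": -50,"ax": 0,"ay": 0,"az": -57.6,"gripper": 1},
    {"x": 70,"y": -42.3,"z": -50,"ax": 0,"ay": 0,"az": -57.6,"gripper": 1}
  ]
}}

```text
time: 49.05
tcp_pos: [681.7, 259.1, 180.8]
orientation: [3.139, -0.001, 1.609]
force: [0.3, -0.2, -2.3]
gripper_width: 7.7
```

Run:
```python
from h import *
t,s=look(3); crop(s,(350,120,490,270),5,"s22.png"); crop(t,(160,120,290,230),5,"t22.png")
```

```text
t 49.35 tcp [681.37 258.69 180.19] sd [0.24 0.15 0.45] F [-0.37 -0.29 -2.17] w 8.1 rpy [ 3.1407e+00 -2.0000e-04  1.6076e+00]
```

View pics/s22.png

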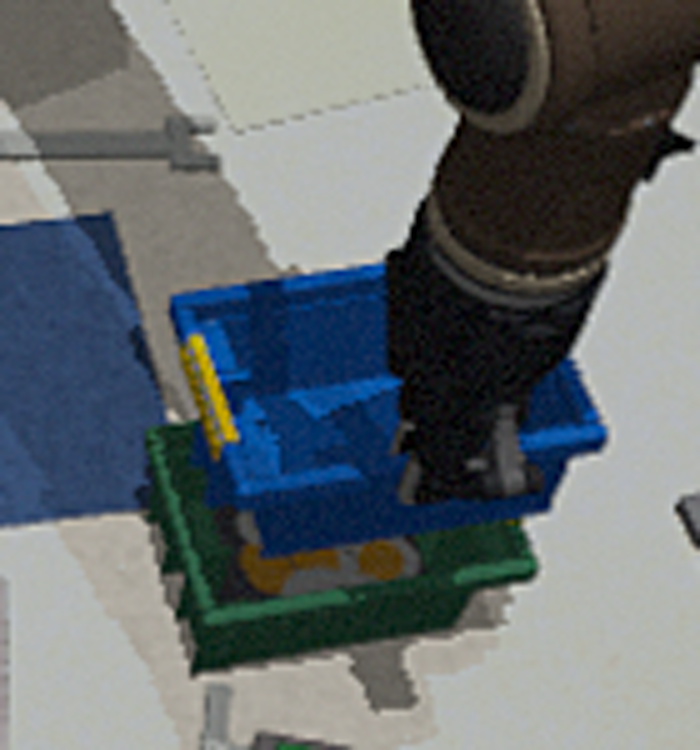

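View pics/t22.png

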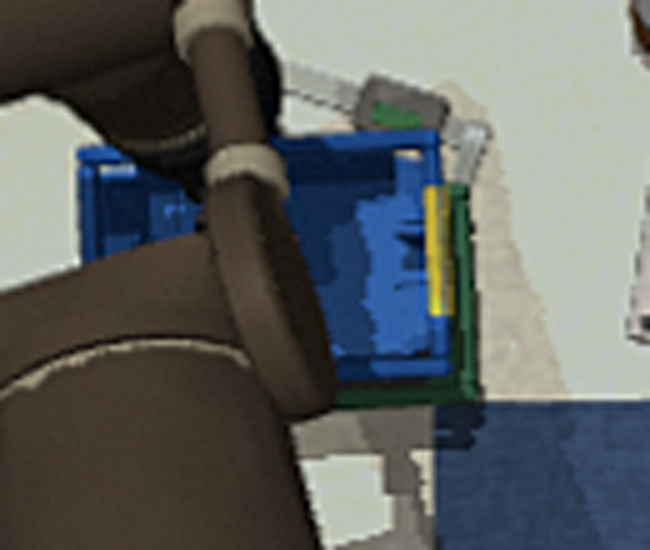

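Run:
```python
from h import *
t=cap("top"); s=cap("scene")
T=lambda p:(160+p[0]/5,120+p[1]/5); S=lambda p:(350+p[0]/5,120+p[1]/5)
for nm,c,f,q in(("top",t,T,[(440,133),(450,375),(78,150)]),("scn",s,S,[(245,492),(172,300),(605,437)])):
    A,B,C=[plane(c,*f(p),200)[:2] for p in q]  # (-y,+x),(-y,-x),(+y,+x)
    print(nm,A.round(1),B.round(1),C.round(1),"c",((B+C)/2).round(1),"len",np.linalg.norm(C-A).round(1),np.linalg.norm(A-B).round(1),"long ang",np.degrees(np.arctan2(*(C-A)[::-1])).round(2),"short",np.degrees(np.arctan2(*(A-B)[::-1])).round(2))
for p,q in zip([(440,133),(450,375),(78,150)],[(245,492),(172,300),(605,437)]): print(tri(t,T(p),s,S(q)))
```

```text
top [686.8 171.9] [573.4 167.5] [681.1 340.7] c [627.3 254.1] len 168.9 113.5 long ang 91.94 short 2.25
scn [688.2 177.8] [583.1 169.7] [683.8 341.4] c [633.4 255.6] len 163.7 105.5 long ang 91.57 short 4.4
(array([687.62353159, 174.95742105, 199.38804584]), np.float64(5.934916307395009))
(array([574.85849632, 171.01312984, 188.44523365]), np.float64(3.9430072565753074))
(array([681.90823674, 342.34132411, 196.81181031]), np.float64(1.1506301841494813))
```

Emit:
{"name": "send_rows", "arguments": {
  "commands": [
    {"x": -1.3,"y": 1.5,"z": -20,"ax": 0,"ay": 0,"az": 0,"gripper": 1},
    {"x": -1.3,"y": 1.5,"z": -40,"ax": 0,"ay": 0,"az": 0,"gripper": 1},
    {"x": -1.3,"y": 1.5,"z": -47,"ax": 0,"ay": 0,"az": 0,"gripper": 1},
    {"x": -1.3,"y": 1.5,"z": -50,"ax": 0,"ay": 0,"az": 0,"gripper": 1},
    {"x": -1.3,"y": 1.5,"z": -52,"ax": 0,"ay": 0,"az": 0,"gripper": 1},
    {"x": -1.3,"y": 1.5,"z": -52,"ax": 0,"ay": 0,"az": 0,"gripper": 1}
  ]
}}

```text
time: 50.2
tcp_pos: [678.4, 259.8, 126.6]
orientation: [-3.139, 0.001, 1.608]
force: [-4.3, -0.4, -2.1]
gripper_width: 7.7
```

Emit:
{"name": "send_rows", "arguments": {
  "commands": [
    {"x": -1.5,"y": 0,"z": 0,"ax": 0,"ay": 0,"az": 0,"gripper": 1},
    {"x": -1.5,"y": 0,"z": -2,"ax": 0,"ay": 0,"az": 0,"gripper": 1},
    {"x": -1.5,"y": 0,"z": -4,"ax": 0,"ay": 0,"az": 0,"gripper": 1},
    {"x": -1.5,"y": 0,"z": -4,"ax": 0,"ay": 0,"az": 0,"gripper": 1}
  ]
}}

```text
time: 50.7
tcp_pos: [679.2, 259.8, 124.6]
orientation: [3.139, -0.0, 1.607]
force: [-2.7, -2.7, 5.2]
gripper_width: 8.3
```

Run:
```python
from h import *
t,s=look(2); crop(s,(350,140,490,270),5,"s23.png"); crop(t,(160,120,290,230),5,"t23.png")
```

```text
t 50.9 tcp [679.19 259.83 124.61] sd [0.01 0.01 0.  ] F [-2.79 -2.05  4.97] w 7.9 rpy [ 3.1390e+00 -3.0000e-04  1.6072e+00]
```

View pics/s23.png

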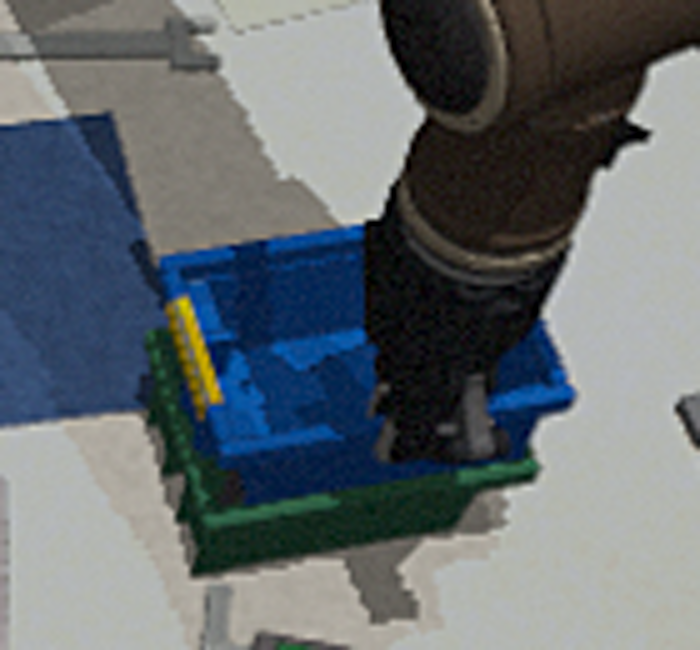

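Emit:
{"name": "send_rows", "arguments": {
  "commands": [
    {"x": 0,"y": 0,"z": 0,"ax": 0,"ay": 0,"az": 0,"gripper": 0},
    {"x": 0,"y": 0,"z": 0,"ax": 0,"ay": 0,"az": 0,"gripper": 0},
    {"x": 0,"y": 0,"z": 0,"ax": 0,"ay": 0,"az": 0,"gripper": 0},
    {"x": 0,"y": 0,"z": 40,"ax": 0,"ay": 0,"az": 0,"gripper": 0},
    {"x": 0,"y": 0,"z": 90,"ax": 0,"ay": 0,"az": 0,"gripper": 0},
    {"x": -60,"y": -60,"z": 130,"ax": 0,"ay": 0,"az": 0,"gripper": 0},
    {"x": -300,"y": -200,"z": 130,"ax": 0,"ay": 0,"az": 0,"gripper": 0},
    {"x": -300,"y": -200,"z": 130,"ax": 0,"ay": 0,"az": 0,"gripper": 0},
    {"x": -300,"y": -200,"z": 130,"ax": 0,"ay": 0,"az": 0,"gripper": 0},
    {"x": -300,"y": -200,"z": 130,"ax": 0,"ay": 0,"az": 0,"gripper": 0},
    {"x": -300,"y": -200,"z": 130,"ax": 0,"ay": 0,"az": 0,"gripper": 0},
    {"x": -300,"y": -200,"z": 130,"ax": 0,"ay": 0,"az": 0,"gripper": 0}
  ]
}}

```text
time: 52.4
tcp_pos: [375.1, 58.9, 252.5]
orientation: [3.142, 0.0, 1.605]
force: [0.8, 0.8, 0.7]
gripper_width: 42.9
```

Run:
```python
from h import *
t,s=look(2); crop(s,(360,140,480,260),5,"s24.png"); crop(t,(170,120,280,220),6,"t24.png"); cv2.imwrite("pics/sf.png",s["bgr"]); cv2.imwrite("pics/tf.png",t["bgr"])
```

```text
t 52.6 tcp [379.14  60.14 253.64] sd [0.37 0.18 0.02] F [0.11 0.42 0.43] w 42.7 rpy [ 3.1395e+00 -3.0000e-04  1.6077e+00]
```

View pics/s24.png

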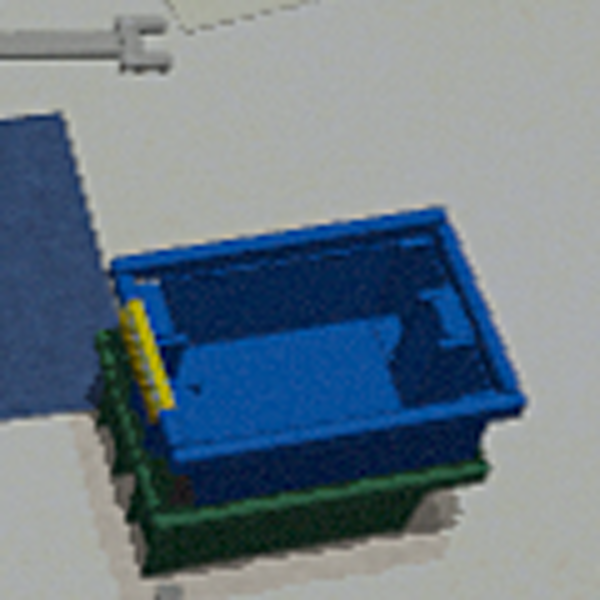

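View pics/t24.png

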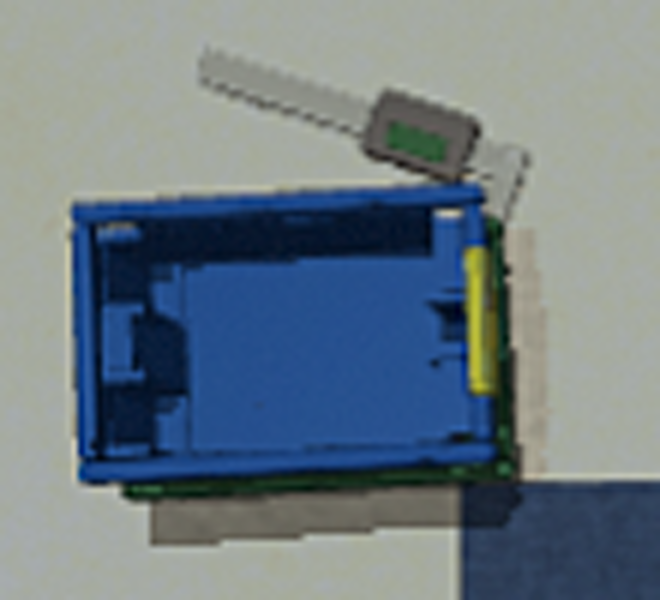

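View pics/sf.png

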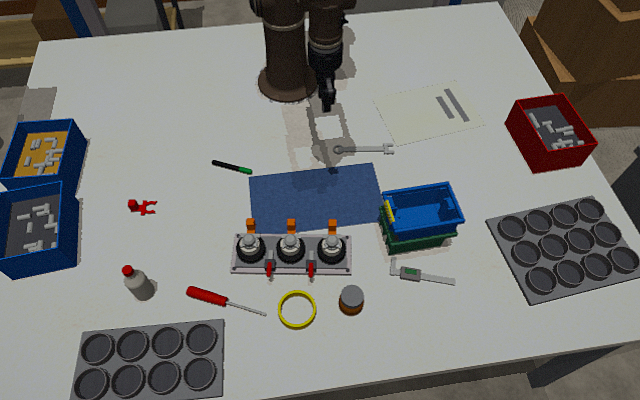

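View pics/tf.png

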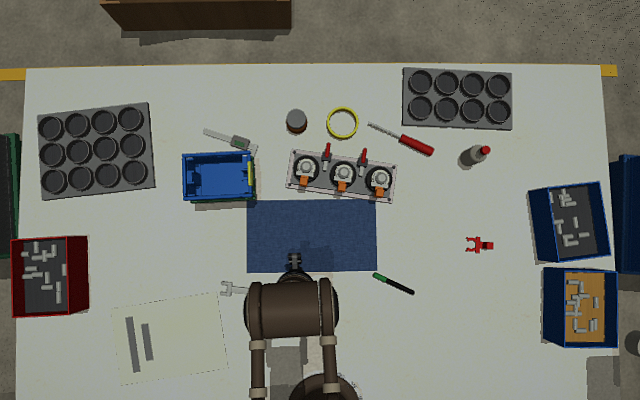

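Run:
```python
from h import *
from meas import rep
t=cap("top"); s=cap("scene")
T=lambda p:(170+p[0]/6,120+p[1]/6); S=lambda p:(360+p[0]/5,140+p[1]/5)
a=[(73,203),(482,185),(495,462),(82,482)]; b=[(524,405),(180,458),(112,262),(445,210)]
tr=[tri(t,T(p),s,S(q)) for p,q in zip(a,b)]
print("z",[x[0][2].round(1) for x in tr],[x[1].round(1) for x in tr])
for z in(139,143,147):
  for nm,P in(("top",np.array([plane(t,*T(p),z)[:2] for p in a])),("scn",np.array([plane(s,*S(q),z)[:2] for q in b]))):
    c=P.mean(0); ux=(P[0]+P[3]-P[1]-P[2])/2; uy=(P[0]+P[1]-P[2]-P[3])/2
    print(z,nm,"c",c.round(1),"len",np.linalg.norm(ux).round(1),np.linalg.norm(uy).round(1),"ang",np.degrees(np.arctan2(ux[1],ux[0])).round(2))
for i,(p,q) in enumerate([((303,182),(332,222)),((341,187),(291,222)),((379,192),(251,222))]): rep(f"clipblk{i}",t,s,p,q,101,thr_t=130,thr_s=155,rad=8,col=1)
for i,p in enumerate([(306,166),(344,172),(382,178)]):
    from meas import spot
    print(i,plane(t,*spot(t,p,130,5)[0],87.5)[:2].round(1))
```

```text
z [np.float64(140.7), np.float64(143.0), np.float64(137.1), np.float64(137.6)] [np.float64(0.9), np.float64(5.2), np.float64(4.6), np.float64(3.8)]
139 top c [628.5 256.6] len 168.9 115.3 ang 91.88
139 scn c [628.6 260.4] len 166.3 111.9 ang 91.84
143 top c [628.  255.8] len 168.2 114.8 ang 91.88
143 scn c [631.  258.9] len 165.6 111.4 ang 91.84
147 top c [627.4 254.9] len 167.6 114.4 ang 91.88
147 scn c [633.4 257.5] len 164.8 110.9 ang 91.84
clipblk0 [303.3 179.7] 61 [332.  222.4] 43 tri [619.6  44.7 102.1] gap 0.0 top@z [619.7  44.7] scn@z [619.   44.8]
clipblk1 [341.5 185.5] 62 [290.7 221.6] 43 tri [603.4 -52.8 103.1] gap 0.2 top@z [603.7 -52.9] scn@z [602.2 -52.8]
clipblk2 [379.3 191.1] 58 [249.4 221.1] 44 tri [ 587.6 -150.2  102.7] gap 1.3 top@z [ 587.8 -149.8] scn@z [ 586.4 -151. ]
0 [657.6  38.2]
1 [641.3 -60.5]
2 [ 625.6 -159.1]
```

Run:
```python
from bench import r, viewer, ticket
print(ticket.job_done(), r.get_state()["time"])
```

```text
the job is handed in; nothing more can be done
the job is handed in; nothing more can be done
```

I put all three pulleys on the axles and locked each with an orange-grip clip. The blue tote is stacked on the green one, turned end for end. I handed the job in at about 53 s. No clips were left over, and the red look-alike and the other bench items stayed where they were.

**Last checks**
- **Clips:** each snapped in. A further 1.5–2 mm push then moved the tool only 0.1–0.2 mm and raised the force to 5–7 N, so they are home.
- **Pulleys:** all three lie flat on their seats with the clips above them.
- **Totes:** the blue rim measures about 140 mm high, or about 143 mm after allowing for how low the green rim read. It should be 143 mm. The two totes differ by about 3 mm in centre and less than 1° in angle, and their labels are at opposite ends.

**What disagreed**
- The clip grips measured 38–39 mm from the axle axes, where the description gives 41 mm. I put this down to measuring error because the clips had reached their stop.
- Rim corners seen by the two cameras differed by up to about 7 mm. Both cameras agreed on how the blue tote sits relative to the green one.

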